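# Ratchet the filter press shut and start the pump

### The arm

A 6-joint arm with a two-finger parallel gripper is mounted at the origin on a cart in front of the work surface, level with it; the furniture and walls round the work are solid. World frame = base frame: x ahead of the robot, y to its left, z up, the work surface at z = 0. Lengths are in mm, angles in rad, forces in N, time in s.
With the tool pointing down it reaches from about 300 to 750 mm from the base axis. Payload 8.5 kg.
Tool frame: the origin (TCP) lies at the very end of the fingers, on their centre line; the grasp point (between the pads) lies 19 mm behind it; y points along the fingers, z is the direction in which the jaws open and shut, and the axes are right-handed (so a half turn about y gives the same grasp; the last joint's range is limited). The gripper opens to 88 mm and grips with 3 to 60 N. Pads are 18 mm wide; open, the fingers measure 123 mm over their backs; the gripper's body (75 mm by 187 mm) begins 45 mm behind the grasp point.
Start: joints at [-1.325, 0.381, 1.297, -0, 1.464, -0.215], TCP at [244.557, -492.617, 204.348] pointing down, gripper open.
Joint ranges: [-3.11, 3.11], [-0.89, 2.33], [0.22, 2.48], [-1.42, 4.56], [0.17, 2.85], [-2.88, 2.88]. Speed limits (rad/s): [2.39, 2.39, 3.14, 3.14, 3.14, 3.14].

### API

Orientations are given as [roll, pitch, yaw] about the fixed x, y, z axes, in that order (R = Rz(yaw) Ry(pitch) Rx(roll)).
In Python, from bench import bot, vision gives the robot as it stands.
- The arm moves only by the shell command python3 -m jog 'ROWS'. ROWS is JSON, a list of rows, each a list of 7 numbers: the shift along the world's x, y, z in mm, then the turn, a rotation vector about the world's x, y, z in rad, then the closure, from -1 (fully open) to 1 (shut), so that 0 is half open. A call has exactly 5 rows; each row is the pose to reach, as a shift and turn from the pose commanded when the call began; what a row does not reach only later rows make up. A row lasts 1/10 s, in which the tool goes at most 50 mm and 8.59 degrees, less where a joint would pass 70% of its speed; a pose out of reach is approached as far as the arm can. A call with a gripper value outside its range is refused whole. The fingers move at their own pace and stop on an object; the grip force is fixed at half the most. Time passes only in rows, so rows that repeat a pose let the fingers close, or fill a call up. It gives the time, the measured TCP pose, the force and the opening at its end, in the units of the state.
- bot.get_state(): the state, without advancing time (a new reading comes with each control period).
- vision.grab_frame(name): name is "scene" or "top" or "wrist"; returns the picture (420x560x3 uint8, red, green, blue); there is no depth.
- vision.camera_model(name): a dict with "mtx" (3x3 intrinsics, pixels), "distortion" ([k1, k2, p1, p2, k3] as OpenCV has them; the pictures are not rectified), "R" (3x3) and "t" (3): a world point X has camera coordinates R X + t. Camera axes: x right, y down, z forward; pixel columns grow to the right and rows downward; lengths in mm; the calibration is good to about 2 mm. A picture is of the moment at which its call begins: read the wrist's pose just before it. camera_model takes no time and is no camera call; for the wrist camera it gives the pose at the moment of the call.
- bot.job_done(): hands the job in, once; it reports no verdict.
The state is a dict: "t": time; "q": joint angles; "qd": joint speeds; "effort": joint torques, N m; "eef_pos": TCP position; "eef_rot": TCP orientation; "wrist_force": force on the tool from outside, world axes, zero at the start; "ft_torque": the same for the moment, N m; "opening": opening from 0.0 (shut) to 1.0 (fully open).
Only numpy, scipy, OpenCV 4.12 (cv2) and the standard library are available. Lean on these libraries where they do the work, as an engineer would, in place of code of your own. Each camera call takes 0.05 s, during which the arm holds its last target.

### The job

Close the filter press: work its black-gripped lever back and forth between the two stop pins (it clamps on the clockwise strokes, seen from above) until the foot sits tight on the filter holder and the lever will not clamp any further. Then swing the lever back to rest against the green pin, and start the pump by pressing the console's green key just until it clicks, not down to its hard stop, and let it come up again. Do not shift or knock over the glassware and boxes standing around.

Things in the scene. Friction and masses are not known exactly. Their poses are not given: they have to be found in the camera images.
- pivot (a point): A point on the lever's upright turning axis, 158 mm above the bench (grip height). Round it stands the fixed press, 150 x 170 mm in plan: steel columns, blue bridge (top at 106 mm), yellow round ratchet head (73 mm diameter, top at 140 mm) and the 20 mm steel spindle sticking up to at most 182 mm. The middle of the lever's swing lies along the point's -x (roughly towards the robot), 0.70 rad from either end.
- grip (a point): Centre of the lever's black upright revolving grip: 27 mm diameter, 52 mm tall (132 to 184 mm above the bench), 125 mm out from the turning axis. The flat steel lever bar that carries it lies just below, top at 129 mm. The grip turns freely on its pin, so a hand holding it need not turn with the lever.
- lever (a joint): Angle of the ratchet lever, rad: 0 at the green stop pin, 1.40 at the black one; grows clockwise seen from above. Growing strokes drive the screw once the pawl has caught (teeth 0.52 rad apart, so up to that much of a stroke may be lost); falling strokes run free. Clamping takes 6 N at the grip, return 2 N; it stays where left. Once the foot is seated it goes firm (forced past 20 N it may slip a tooth, harmlessly).
- foot (a joint): Descent of the clamping foot, m: 0 fully raised (it starts 2 to 8 mm lower), 0.020 seated on the filter holder (it goes no further). 1 rad of driven lever stroke lowers it 5.7 mm. It cannot be moved except with the lever.
- foot_face (a point): Centre of the underside of the foot (rubber-faced disc, 54 mm diameter) under the bridge; 72 mm above the bench when raised, 52 mm when seated.
- holder_top (a point): Centre of the top of the steel filter holder (82 mm diameter) on which the foot must sit, 52 mm above the bench; part of the press.
- key_top (a point): Centre of the top face of the console's green round key: 34 mm diameter, 56 mm above the bench when up, 13 mm above the white console's grey panel (console 120 x 150 mm, fixed), in a low black bezel. It is pressed straight down.
- key (a joint): Travel of the green key, m: 0 up, hard stop at 0.008. The force rises to a peak of about 5 N at 2 to 2.5 mm, then falls to about 3.5 N by 4 mm: that is the click (done from 3.5 mm on; keep short of 7 mm). It springs back when let go.
- rinse_bottle: White plastic rinse bottle with cap, 68 mm diameter, 154 mm tall, loose; origin under its centre. Bystander.
- tip_box: Pipette-tip box, white with a green top, 71 x 115 x 52 mm, loose; origin under its centre. Bystander.
- flask: Small conical glass flask, 68 mm diameter, 105 mm tall, loose; origin under its centre. Bystander.
- beaker: Glass beaker, 84 mm diameter, 92 mm tall, loose; origin under its centre. Bystander.

How it is judged:
By the outcome, as a careful person would: the job done as asked, in the order asked, and still so for the second after the job is handed in, with the robot touching nothing.
It also fails if it takes over 72 s, if anything falls off the work surface, if the arm or the gripper's body presses on something with over 40 N, if the wrist force passes 120 N, or if a joint passes its speed limit or range.

## Working session

There is one attempt and no reset: what is moved stays moved. The work goes in short steps, Python scripts to look and compute and a shell command to move; the robot and the scene stay as the last step left them, time stands still between calls to the robot, and variables do not carry over. Pictures are saved under pics/ and viewed, and the job is handed in when it is done.

```bash
mkdir -p pics; ls
python3 - <<'E'
from bench import bot, vision
import cv2
s=bot.get_state(); print({k:(v if not hasattr(v,'round') else v) for k,v in s.items()})
for n in ("scene","top","wrist"):
    im=vision.grab_frame(n); cv2.imwrite(f"pics/{n}0.png",im[:,:,::-1])
    m=vision.camera_model(n); print(n,m)
E
```

```text
pics
{'t': 0.0, 'q': array([-1.32533497e+00,  3.81202103e-01,  1.29824810e+00,  5.93433175e-06,
        1.46360297e+00, -2.15298021e-01]), 'qd': array([ 3.37456884e-04,  5.71592328e-04,  5.18519316e-04,  1.54432079e-04,
       -5.65805356e-04,  8.76534684e-05]), 'effort': array([-7.51030693e-04, -4.37934065e+01, -2.24559098e+01,  7.13450136e-02,
        3.52749915e-02, -1.15601042e-04]), 'eef_pos': array([ 244.46474729, -492.31854485,  203.73880245]), 'eef_rot': array([-1.57222187e+00,  3.17786047e-04, -2.68083414e+00]), 'wrist_force': array([ 0.977205  ,  0.00130344, -0.20190287]), 'ft_torque': array([-0.00831098,  0.00484159, -0.00377554]), 'opening': 1.000066949316913}
scene {'mtx': array([[483.62073433,   0.        , 277.8239707 ],
       [  0.        , 483.62073433, 205.26982232],
       [  0.        ,   0.        ,   1.        ]]), 'distortion': array([0.03940068, 0.        , 0.        , 0.        , 0.        ]), 'R': array([[-0.4751799 , -0.87969699,  0.01836501],
       [-0.61078076,  0.31475339, -0.72655155],
       [ 0.63336476, -0.35645969, -0.68686648]]), 't': array([ 235
[... 310 characters left out ...]
[-0.02472311, -0.99964533, -0.00989904],
       [-0.99690124,  0.02539251, -0.07445226],
       [ 0.07467721,  0.00802767, -0.99717545]]), 't': array([  17.39647935,  507.41850062, 1860.3244413 ])}
wrist {'mtx': array([[291.82805734,   0.        , 280.68248883],
       [  0.        , 291.82805734, 209.05804222],
       [  0.        ,   0.        ,   1.        ]]), 'distortion': array([-0.06213887,  0.        ,  0.        ,  0.        ,  0.        ]), 'R': array([[ 4.43946516e-01, -8.96053262e-01, -2.05512515e-04],
       [-8.49433490e-01, -4.20921902e-01,  3.18256969e-01],
       [-2.85261700e-01, -1.41114503e-01, -9.48004462e-01]]), 't': array([-550.32354274,  -43.62087813,  389.98176688])}
```

View pics/scene0.png

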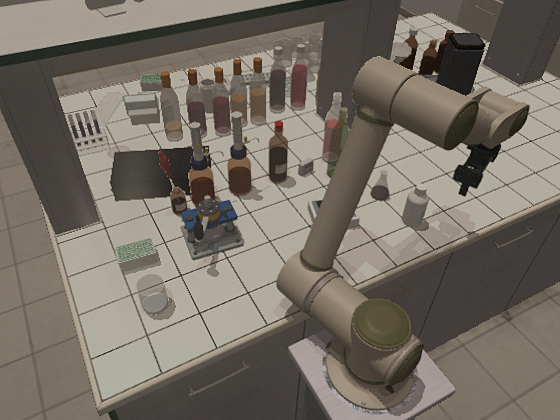

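View pics/top0.png

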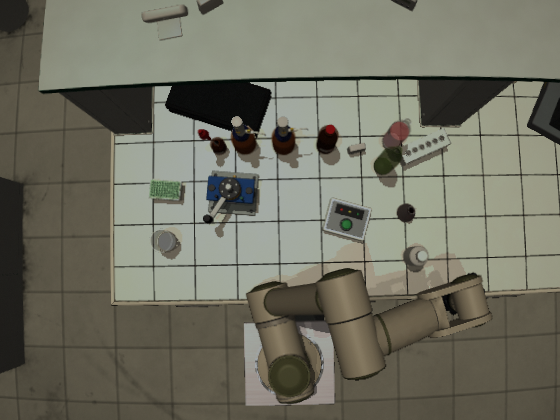

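View pics/wrist0.png

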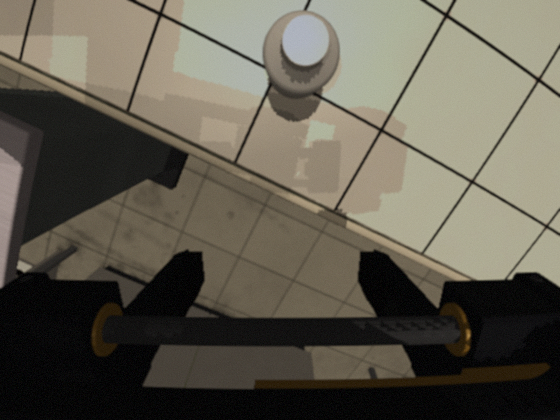

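Run:
```python
import cv2
t=cv2.imread('pics/top0.png'); s=cv2.imread('pics/scene0.png')
cv2.imwrite('pics/top_a.png',cv2.resize(t[150:260,140:270],None,fx=6,fy=5.45454545,interpolation=cv2.INTER_CUBIC)) if 0 else cv2.imwrite('pics/top_a.png',cv2.resize(t[160:250,150:270],None,fx=6,fy=6,interpolation=cv2.INTER_CUBIC))
cv2.imwrite('pics/top_b.png',cv2.resize(t[180:270,320:440],None,fx=6,fy=6,interpolation=cv2.INTER_CUBIC))
cv2.imwrite('pics/scene_a.png',cv2.resize(s[180:270,150:270],None,fx=6,fy=6,interpolation=cv2.INTER_CUBIC))
```

```text
(no output)
```

View pics/top_a.png

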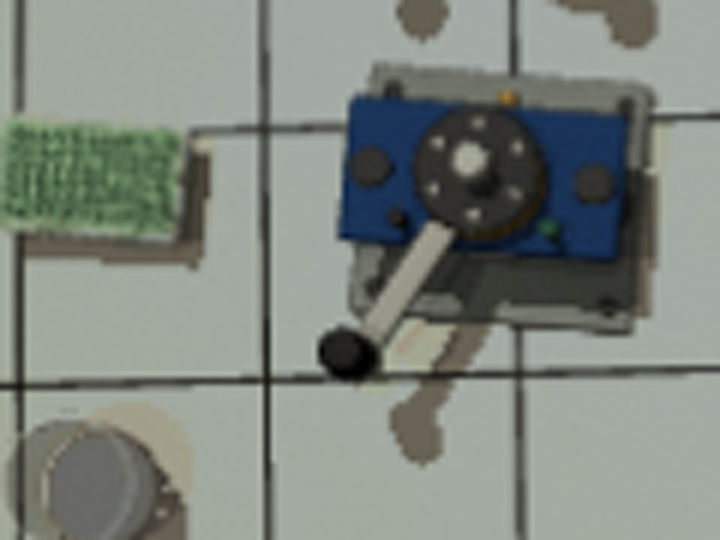

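View pics/top_b.png

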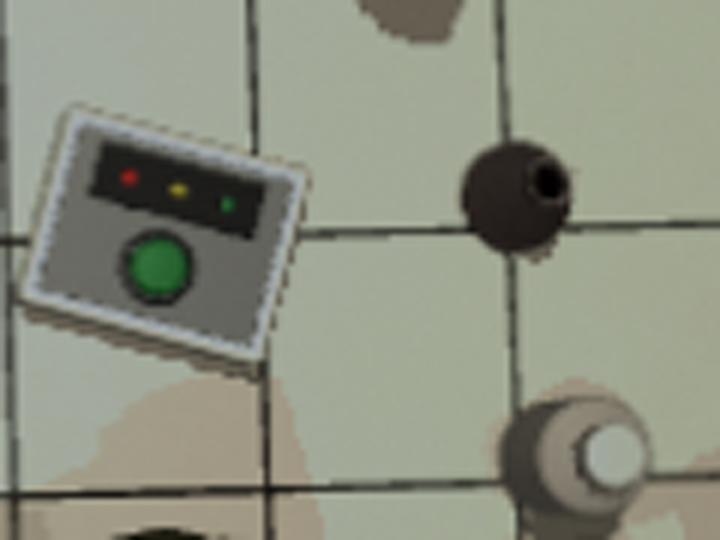

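View pics/scene_a.png

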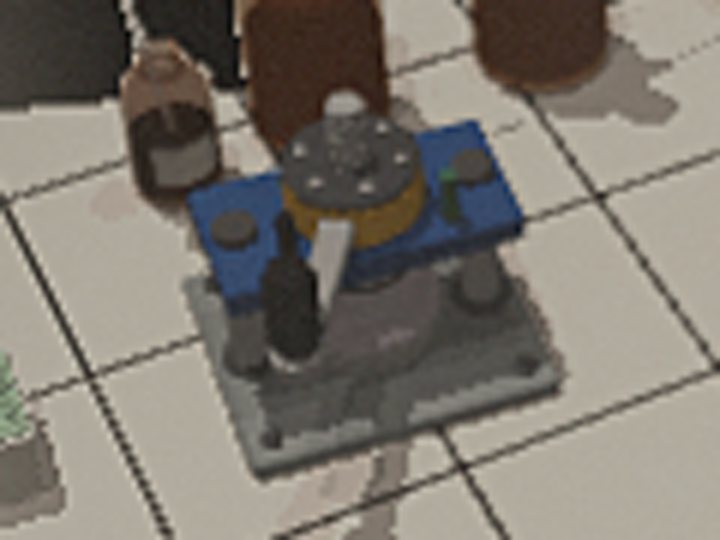

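```bash
cat > h.py <<'E'
import numpy as np, cv2
def ray(m,uv):
    K,D,R,t=[np.array(m[k],float) for k in("mtx","distortion","R","t")]
    n=cv2.undistortPoints(np.array([[uv]],float),K,D)[0,0]
    d=R.T@np.array([n[0],n[1],1]); return -R.T@t,d/np.linalg.norm(d)
def atz(m,uv,z):
    c,d=ray(m,uv); return c+d*(z-c[2])/d[2]
def tri(obs):
    A=np.zeros((3,3));b=np.zeros(3)
    for m,uv in obs:
        c,d=ray(m,uv);P=np.eye(3)-np.outer(d,d);A+=P;b+=P@c
    x=np.linalg.solve(A,b)
    return x,[np.linalg.norm(np.cross(x-ray(m,u)[0],ray(m,u)[1])) for m,u in obs]
def proj(m,X):
    return cv2.projectPoints(np.array(X,float).reshape(-1,1,3),cv2.Rodrigues(np.array(m["R"]))[0],np.array(m["t"],float),np.array(m["mtx"]),np.array(m["distortion"]))[0][:,0]
E
python3 - <<'E'
from h import *
from bench import bot, vision
T=vision.camera_model("top");S=vision.camera_model("scene")
np.set_printoptions(precision=1,suppress=True)
print("grip",atz(T,(208,218.3),184),tri([(T,(208,218.3)),(S,(197.3,226))]))
print("spindle",atz(T,(228.3,186.3),180),tri([(T,(228.3,186.3)),(S,(207.5,196.5))]))
print("head",atz(T,(230,188.7),140))
print("key",atz(T,(346.3,224.5),56))
# press base corners (z~?) and bridge corners z=106
for c in [(350,100),(632,112),(620,258),(342,238)]: print("bridge",atz(T,(c[0]/6+150,c[1]/6+160),106))
for c in [(545,228),(397,215)]: print("pins",atz(T,(c[0]/6+150,c[1]/6+160),120))
for n,c,o,z in [("tip",(90,175),(150,160),52),("beaker",(105,480),(150,160),92),("bottle",(615,455),(320,180),154),("flask",(545,183),(320,180),105)]: print(n,atz(T,(c[0]/6+o[0],c[1]/6+o[1]),z))
E
```

```text
grip [509.3 249.7 184. ] (array([511.1, 253.2, 174. ]), [np.float64(2.2210684408891357), np.float64(2.2210684408890717)])
spindle [612.5 182.3 180. ] (array([613.1, 182.6, 175.7]), [np.float64(0.17294250629298055), np.float64(0.17294250629296867)])
head [610.  181.2 140. ]
key [ 486.1 -211.1   56. ]
bridge [658.3 258.7 106. ]
bridge [646.7  98.  106. ]
bridge [563.7 106.5 106. ]
bridge [579.4 264.2 106. ]
pins [580.2 147.3 120. ]
pins [589.9 230.7 120. ]
tip [627.4 422.1  52. ]
beaker [445.9 405.2  92. ]
bottle [ 369.5 -450.4  154. ]
flask [ 524.9 -428.6  105. ]
```

```bash
python3 - <<'E'
from h import *
from bench import bot, vision
m=vision.camera_model("wrist"); R=m["R"];print(-R.T@m["t"], R.T@[0,0,1], bot.get_state()["eef_pos"])
E
python3 -m jog '[[15,45,10,0,0,-0.1,-1],[30,90,20,0,0,-0.2,-1],[45,135,30,0,0,-0.3,-1],[60,180,40,0,0,-0.4,-1],[75,225,50,0,0,-0.5,-1]]'
```

```text
[ 318.50804647 -456.44810547  383.47400504] [-0.2852617  -0.1411145  -0.94800446] [ 244.51219679 -492.41218619  203.90960084]
t: 0.65
eef_pos: [319.7, -265.7, 254.6]
eef_rot: [-1.571, -0.0, 3.098]
wrist_force: [1.4, -0.6, 0.1]
opening: 1.004
```

```bash
python3 - <<'E'
from bench import bot, vision
import cv2,pickle
m=vision.camera_model("wrist");im=vision.grab_frame("wrist");cv2.imwrite("pics/w1.png",im[:,:,::-1]);pickle.dump(m,open("w1.pkl","wb"))
E
python3 -m jog '[[20,45,0,0,0,0,-1],[40,90,0,0,0,0,-1],[60,135,0,0,0,0,-1],[80,180,0,0,0,0,-1],[100,225,0,0,0,0,-1]]'
```

```text
t: 1.2
eef_pos: [419.9, -40.7, 254.4]
eef_rot: [-1.571, 0.0, 3.102]
wrist_force: [0.0, 0.5, 0.9]
opening: 0.998
```

View pics/w1.png

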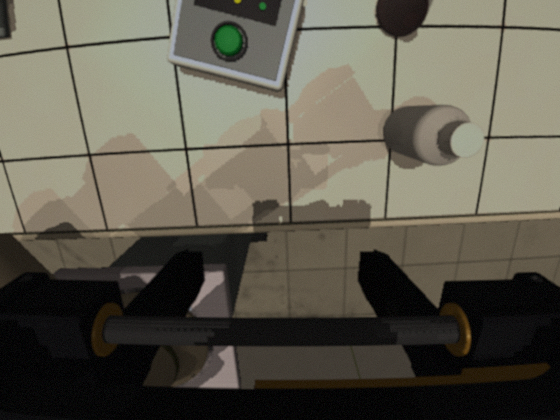

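```bash
python3 - <<'E'
from bench import bot, vision
import cv2,pickle
m=vision.camera_model("wrist");im=vision.grab_frame("wrist");cv2.imwrite("pics/w2.png",im[:,:,::-1]);pickle.dump(m,open("w2.pkl","wb"))
E
python3 -m jog '[[0,45,0,0,0,0,-1],[0,90,0,0,0,0,-1],[0,135,0,0,0,0,-1],[0,180,0,0,0,0,-1],[0,220,0,0,0,0,-1]]'
python3 - <<'E'
from bench import bot, vision
import cv2,pickle
m=vision.camera_model("wrist");im=vision.grab_frame("wrist");cv2.imwrite("pics/w3.png",im[:,:,::-1]);pickle.dump(m,open("w3.pkl","wb"))
E
```

```text
t: 1.75
eef_pos: [419.1, 179.4, 254.3]
eef_rot: [-1.571, -0.0, 3.103]
wrist_force: [1.0, -0.2, -0.4]
opening: 0.999
```

View pics/w2.png

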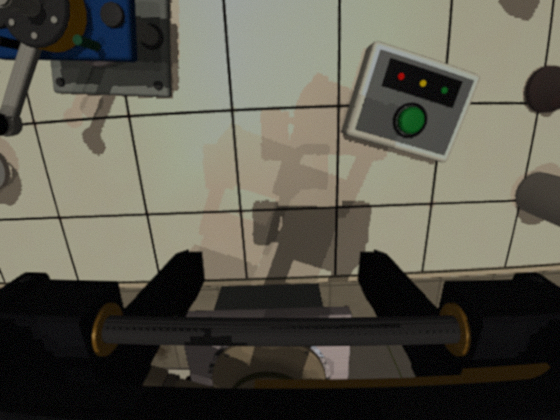

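View pics/w3.png

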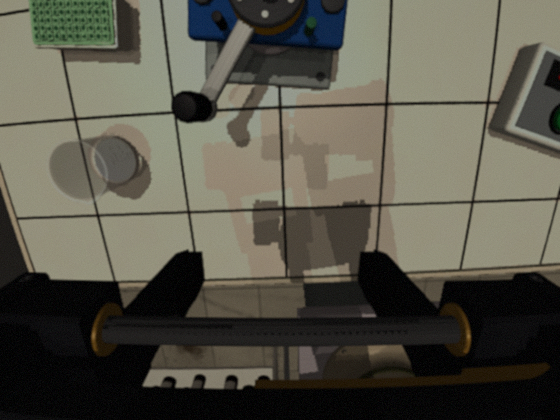

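Run:
```python
import cv2
for n,(x,y) in {"w2":(330,30),"w2 ":(0,0),"w3":(150,0)}.items():
    im=cv2.imread(f'pics/{n.strip()}.png')
    cv2.imwrite(f'pics/{n.strip()}_{x}.png',cv2.resize(im[y:y+140,x:x+200],None,fx=4,fy=4,interpolation=cv2.INTER_CUBIC))
```

```text
(no output)
```

View pics/w2_330.png

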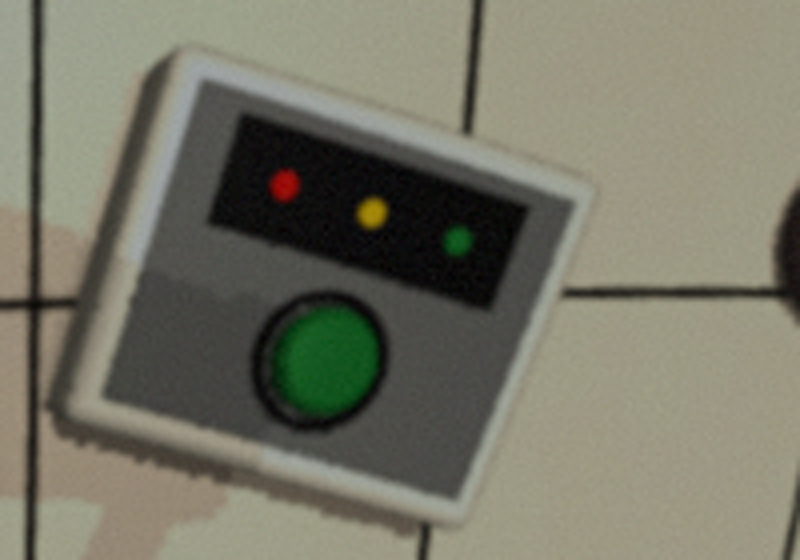

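View pics/w2_0.png

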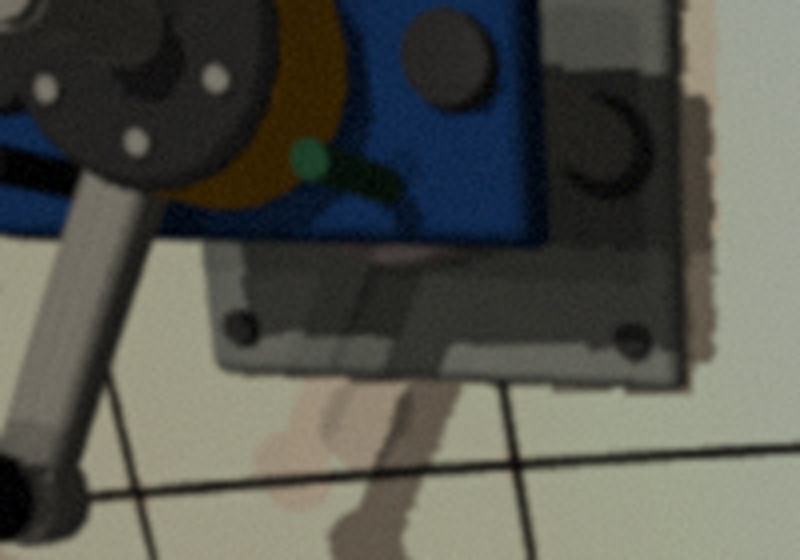

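View pics/w3_150.png

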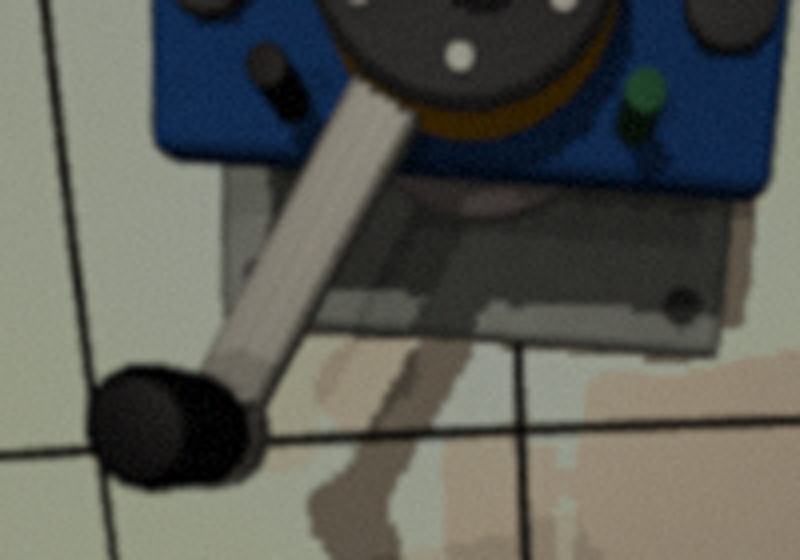

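Run:
```python
from h import *
import pickle
from bench import vision
np.set_printoptions(precision=1,suppress=True)
T=vision.camera_model("top");S=vision.camera_model("scene")
w1,w2,w3=[pickle.load(open(f"w{i}.pkl","rb")) for i in(1,2,3)]
print("key",tri([(w1,(229,40)),(w2,(412,120)),(T,(346.3,224.5))]),atz(w1,(229,40),56),atz(w2,(412,120),56))
print("grip",tri([(w3,(184.2,106.3)),(T,(208,218.3)),(S,(197.3,226))]),tri([(w3,(184.2,106.3)),(T,(208,218.3))]),atz(w3,(184.2,106.3),184))
print("gpin",tri([(w3,(312,22.5)),(w2,(77.5,39.5)),(T,(545/6+150,228/6+160))]))
print("bpin",atz(w3,(217.5,16.3),130),tri([(w3,(217.5,16.3)),(T,(397/6+150,215/6+160))]))
```

```text
key (array([ 487. , -212.4,   50.3]), [np.float64(0.5807647346769728), np.float64(0.3563963411776572), np.float64(0.9292752212461011)]) [ 486.1 -213.7   56. ] [ 487.5 -210.2   56. ]
grip (array([510.1, 254.3, 176.2]), [np.float64(2.007212162034659), np.float64(3.3571390351265977), np.float64(1.4487556083860047)]) (array([508.1, 246.5, 206.8]), [np.float64(0.7959932428426422), np.float64(0.7959932428427777)]) [509.6 253.9 184. ]
gpin (array([578.8, 144.6, 136.5]), [np.float64(0.827763930050572), np.float64(0.700714284072936), np.float64(1.3832250598234959)])
bpin [589.6 230.1 130. ] (array([587.7, 228.7, 136.6]), [np.float64(0.2305534267308006), np.float64(0.23055342673075238)])
```

```bash
python3 -m jog '[[30,24,0,0,0,0,-1],[60,48,-10,0,0,0,-1],[90,73,-30,0,0,0,-1],[90,73,-48,0,0,0,-1],[90,73,-48,0,0,0,-1]]'
python3 - <<'E'
from bench import bot, vision
import cv2,pickle
m=vision.camera_model("wrist");im=vision.grab_frame("wrist");cv2.imwrite("pics/w4.png",im[:,:,::-1]);pickle.dump(m,open("w4.pkl","wb"))
E
```

```text
t: 2.3
eef_pos: [508.8, 250.3, 203.3]
eef_rot: [-1.569, -0.006, 3.103]
wrist_force: [0.0, -0.8, 0.3]
opening: 0.999
```

View pics/w4.png

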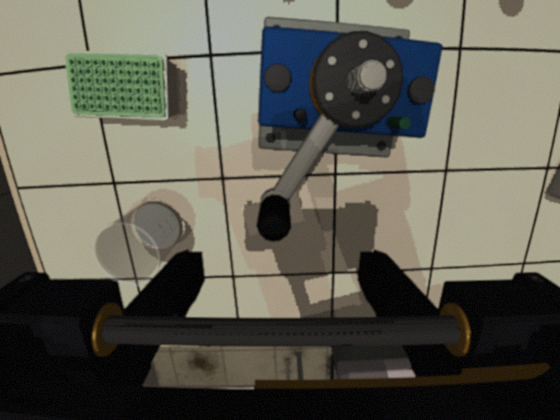

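Run:
```python
from h import *
import pickle
from bench import vision
np.set_printoptions(precision=1,suppress=True)
T=vision.camera_model("top")
w3,w4=[pickle.load(open(f"w{i}.pkl","rb")) for i in(3,4)]
print("grip",atz(w4,(274,224),184),tri([(w4,(274,224)),(w3,(184.2,106.3))]))
print("sp",atz(w4,(373,75),180),tri([(w4,(373,75)),(T,(228.3,186.3))]),"head",atz(w4,(357,81),140))
print("pins",atz(w4,(402,124),136),atz(w4,(300,116),136))
```

```text
grip [513.2 254.1 184. ] (array([510.3, 255.1, 177.9]), [np.float64(0.8623197544199056), np.float64(0.8623197544198474)])
sp [612.1 185.7 180. ] (array([613.3, 183.3, 172. ]), [np.float64(0.3725630742780974), np.float64(0.3725630742779577)]) head [612. 186. 140.]
pins [578.2 146.4 136. ] [587.1 230.5 136. ]
```

```bash
python3 -m jog '[[1,2,-20,0,0,0,-1],[1,2,-45,0,0,0,-1],[1,2,-65,0,0,0,-1],[1,2,-65,0,0,0,-1],[1,2,-65,0,0,0,0.2]]'; python3 -m jog '[[0,0,0,0,0,0,1],[0,0,0,0,0,0,1],[0,0,0,0,0,0,1],[0,0,0,0,0,0,1],[0,0,0,0,0,0,1]]'
python3 - <<'E'
from bench import bot, vision
import cv2,pickle
im=vision.grab_frame("wrist");cv2.imwrite("pics/w5.png",im[:,:,::-1])
E
```

```text
t: 2.85
eef_pos: [511.0, 252.2, 143.1]
eef_rot: [-1.571, 0.002, 3.102]
wrist_force: [-0.2, 0.2, 0.3]
opening: 0.931
t: 3.35
eef_pos: [510.6, 252.4, 141.5]
eef_rot: [-1.571, 0.0, 3.102]
wrist_force: [-0.0, 0.0, 0.4]
opening: 0.48
```

View pics/w5.png

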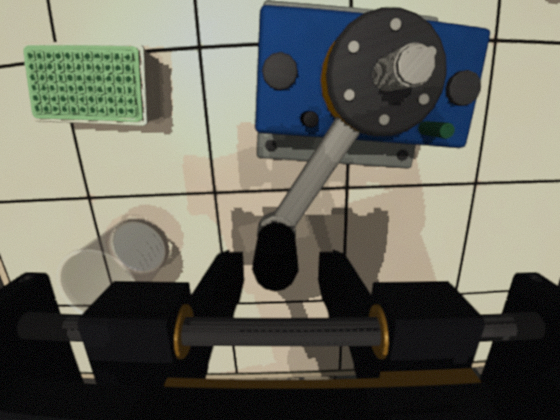

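```bash
python3 -m jog '[[0,0,-2,0,0,0,1],[0,0,-2,0,0,0,1],[0,0,-2,0,0,0,1],[0,0,-2,0,0,0,1],[0,0,-2,0,0,0,1]]'
python3 - <<'E'
from bench import bot, vision
import cv2,pickle
im=vision.grab_frame("wrist");cv2.imwrite("pics/w6.png",im[:,:,::-1]); print(bot.get_state())
E
```

```text
t: 3.9
eef_pos: [510.4, 252.4, 139.2]
eef_rot: [-1.571, -0.001, 3.102]
wrist_force: [-1.8, 1.9, -1.2]
opening: 0.281
{'t': 3.95, 'q': array([2.51382079e-01, 4.68150711e-01, 1.34997969e+00, 1.31156371e-04,
       1.32394466e+00, 1.86126776e+00]), 'qd': array([ 0.00080336,  0.00032597,  0.00055429, -0.00061456,  0.00123566,
        0.00049535]), 'effort': array([-7.29027316e-01, -4.76789939e+01, -2.16224188e+01, -3.31210764e-01,
       -1.44141871e-01, -9.07825106e-04]), 'eef_pos': array([510.38307677, 252.42411355, 139.18794735]), 'eef_rot': array([-1.57078000e+00, -4.98618373e-04,  3.10247122e+00]), 'wrist_force': array([-0.26376345,  0.98281059, -1.67848209]), 'ft_torque': array([0.26405746, 0.1216588 , 0.02280798]), 'opening': 0.27880148042598746}
```

View pics/w6.png

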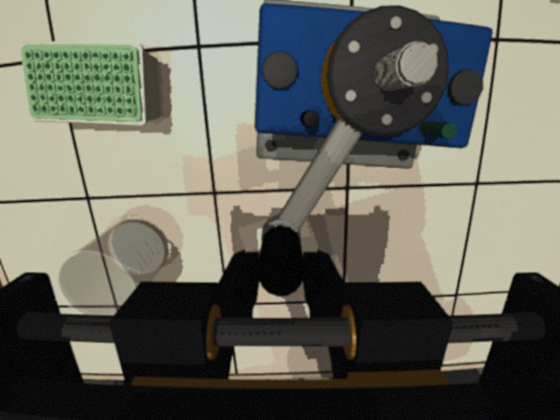

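Run:
```python
from h import *
from bench import vision
m=vision.camera_model("wrist"); im=cv2.imread('pics/w6.png')
def circ(c,r,z,col):
    a=np.linspace(0,6.28,40); P=proj(m,np.c_[c[0]+r*np.cos(a),c[1]+r*np.sin(a),np.full(40,z)])
    cv2.polylines(im,[np.int32(P*16)],True,col,1,4,4)
for z,col in((184,(0,0,255)),(132,(0,255,255))): circ((510.4,252.4),13.5,z,col)
cv2.circle(im,tuple(int(v) for v in proj(m,[510.4,252.4,139.2])[0]),2,(255,0,255),-1)
circ((612,184.5),36.5,140,(0,255,0));circ((612,184.5),10,176,(0,255,0))
cv2.imwrite('pics/w6o.png',cv2.resize(im[0:320,180:500],(800,800))[:600])
```

```text
(no output)
```

View pics/w6o.png

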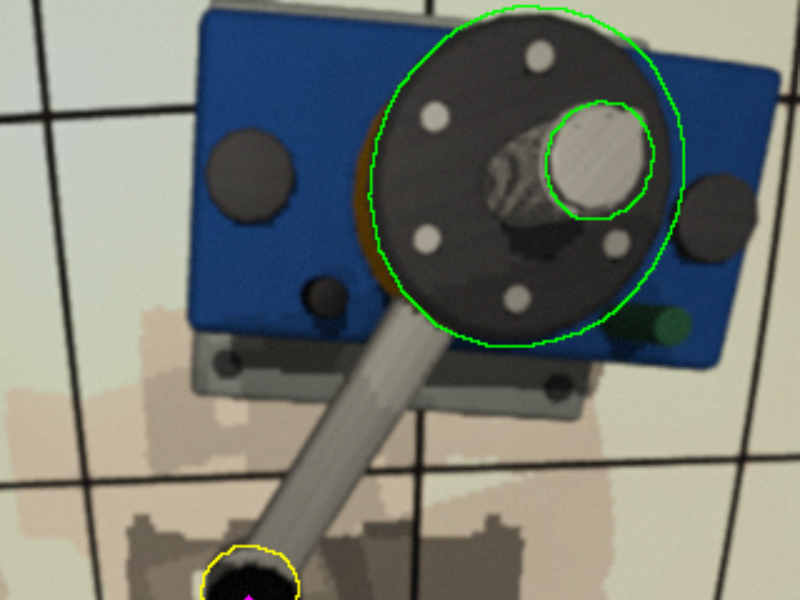

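```bash
cat > arc.py <<'E'
import numpy as np,sys
# lever angle -> shift between lever a0 and a
MID=np.deg2rad(174.5)
def pos(l): a=MID+0.70-l; return 125*np.array([np.cos(a),np.sin(a)])
l0,l1,n=float(sys.argv[1]),float(sys.argv[2]),int(sys.argv[3])
for k in range(1,n+1):
    i=(k-1)//5*5
    s=pos(l0+(l1-l0)*k/n)-pos(l0+(l1-l0)*i/n)
    print(round(l0+(l1-l0)*k/n,3),s.round(1))
E
python3 arc.py 1.164 0.06 10
```

```text
1.054 [ -6.7 -12.1]
0.943 [-12.  -24.8]
0.833 [-15.8 -38. ]
0.722 [-18.2 -51.6]
0.612 [-19.1 -65.4]
0.502 [  0.7 -13.8]
0.391 [  2.8 -27.4]
0.281 [  6.5 -40.7]
0.17 [ 11.6 -53.5]
0.06 [ 18.  -65.7]
```

```bash
python3 -m jog '[[-6.7,-12.1,0,0,0,0,1],[-12,-24.8,0,0,0,0,1],[-15.8,-38,0,0,0,0,1],[-18.2,-51.6,0,0,0,0,1],[-19.1,-65.4,0,0,0,0,1]]'
python3 - <<'E'
from bench import bot, vision
import cv2,pickle
im=vision.grab_frame("wrist");cv2.imwrite("pics/w7.png",im[:,:,::-1]); s=bot.get_state();print(s["eef_pos"],s["wrist_force"],s["ft_torque"])
E
```

```text
t: 4.45
eef_pos: [490.8, 185.7, 139.2]
eef_rot: [-1.57, -0.001, 3.102]
wrist_force: [-0.5, 1.2, -2.3]
opening: 0.28
[490.97322543 183.98487389 139.19373061] [-1.47791283 -2.41068582 -2.3530338 ] [-0.24360578  0.59726517  0.02182316]
```

View pics/w7.png

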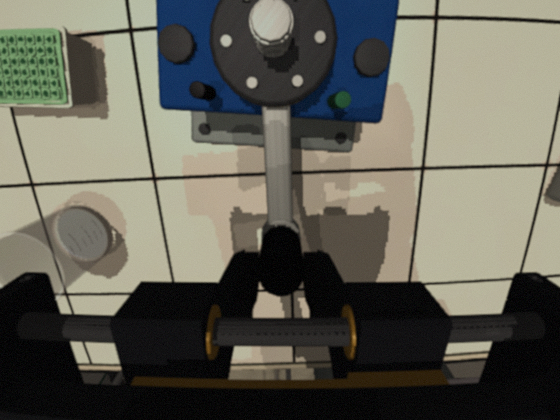

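```bash
python3 -m jog '[[0.7,-13.8,0,0,0,0,1],[2.8,-27.4,0,0,0,0,1],[6.5,-40.7,0,0,0,0,1],[11.6,-53.5,0,0,0,0,1],[18,-65.7,0,0,0,0,1]]'
python3 - <<'E'
from bench import bot, vision
import cv2,pickle
im=vision.grab_frame("wrist");cv2.imwrite("pics/w8.png",im[:,:,::-1]); s=bot.get_state();print(s["eef_pos"],s["wrist_force"],s["ft_torque"])
E
```

```text
t: 5.0
eef_pos: [509.4, 119.8, 139.2]
eef_rot: [-1.57, -0.001, 3.102]
wrist_force: [-2.4, 1.1, -3.3]
opening: 0.282
[510.70011827 118.09785205 139.17474284] [-3.07416465 -6.12530669 -1.98552051] [-0.94211112  0.60128922 -0.02677249]
```

View pics/w8.png

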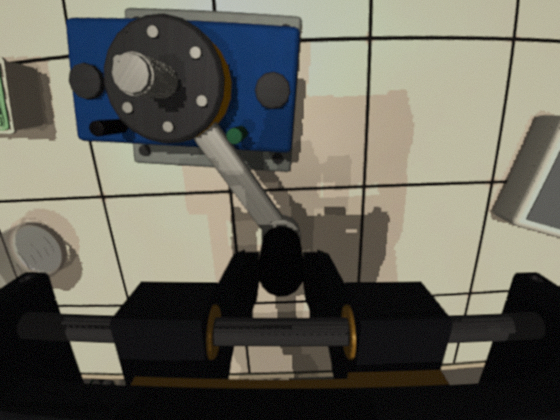

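```bash
python3 -m jog '[[0,0,0,0,0,0,1],[1.1,-1.6,0,0,0,0,1],[2.1,-3.1,0,0,0,0,1],[3.1,-4.6,0,0,0,0,1],[3.1,-4.6,0,0,0,0,1]]';python3 -c "
from bench import bot; s=bot.get_state();print(s['eef_pos'],s['wrist_force'],s['ft_torque'])"
```

```text
t: 5.55
eef_pos: [512.5, 115.4, 139.2]
eef_rot: [-1.569, -0.001, 3.102]
wrist_force: [-4.9, -3.6, -2.6]
opening: 0.281
[512.4870029  115.39663402 139.19302237] [-4.90472223 -3.5890547  -2.56003306] [-0.67115499  0.73576063  0.01539562]
```

```bash
python3 -m jog '[[-0.3,-2,0,0,0,0,1],[0.8,-3.6,0,0,0,0,1],[1.9,-5.2,0,0,0,0,1],[1.9,-5.2,0,0,0,0,1],[1.9,-5.2,0,0,0,0,1]]';python3 -c "
from bench import bot; s=bot.get_state();print(s['eef_pos'],s['wrist_force'],s['ft_torque'])"
```

```text
t: 6.05
eef_pos: [512.8, 114.4, 139.1]
eef_rot: [-1.577, -0.004, 3.103]
wrist_force: [-9.4, 17.0, 1.2]
opening: 0.28
[512.77581409 114.41763477 139.10835455] [-9.36366094 17.01848915  1.17411014] [ 2.84527114  1.55389571 -0.09112358]
```

```bash
python3 arc.py 0 1.4 10
```

```text
0.14 [-8.9 15.1]
0.28 [-15.6  31.2]
0.42 [-20.   48.1]
0.56 [-22.   65.5]
0.7 [-21.5  83. ]
0.84 [ 2.9 17.2]
0.98 [ 8.2 33.9]
1.12 [15.7 49.7]
1.26 [25.4 64.3]
1.4 [37.  77.3]
```

```bash
python3 -m jog '[[-10.2,18.1,0,0,0,0,1],[-16.9,34.2,0,0,0,0,1],[-21.3,51.1,0,0,0,0,1],[-23.3,68.5,0,0,0,0,1],[-22.8,86,0,0,0,0,1]]';python3 -c "
from bench import bot; s=bot.get_state();print(s['eef_pos'],s['wrist_force'],s['ft_torque'])"
python3 -m jog '[[2.9,17.2,0,0,0,0,1],[8.2,33.9,0,0,0,0,1],[15.7,49.7,0,0,0,0,1],[25.4,64.3,0,0,0,0,1],[34.5,75,0,0,0,0,1]]';python3 -c "
from bench import bot; s=bot.get_state();print(s['eef_pos'],s['wrist_force'],s['ft_torque'])"
```

```text
t: 6.55
eef_pos: [491.4, 196.8, 139.2]
eef_rot: [-1.568, -0.001, 3.102]
wrist_force: [-2.3, -5.4, -2.2]
opening: 0.283
[491.39426217 196.75552303 139.21774069] [-2.33332713 -5.41142244 -2.2239763 ] [-9.34891352e-01  3.60496793e-01  6.22365048e-04]
t: 7.05
eef_pos: [526.3, 272.5, 139.2]
eef_rot: [-1.569, -0.001, 3.103]
wrist_force: [-3.6, -4.7, -0.5]
opening: 0.284
[526.25446213 272.46866848 139.15065142] [-3.55198871 -4.6753815  -0.46381551] [-0.71524505  0.6952      0.0131267 ]
```

```bash
python3 arc.py 1.38 0.03 10; python3 arc.py 0.03 1.38 10
```

```text
1.245 [-11.  -12.8]
1.11 [-20.1 -27. ]
0.975 [-27.3 -42.2]
0.84 [-32.3 -58.3]
0.705 [-35.1 -75. ]
0.57 [ -0.6 -16.9]
0.435 [  1.1 -33.6]
0.3 [  5.1 -50. ]
0.165 [ 11.2 -65.7]
0.03 [ 19.4 -80.5]
0.165 [-8.2 14.7]
0.3 [-14.3  30.5]
0.435 [-18.3  46.8]
0.57 [-20.   63.6]
0.705 [-19.4  80.5]
0.84 [ 2.8 16.6]
0.975 [ 7.9 32.7]
1.11 [15. 48.]
1.245 [24.2 62.1]
1.38 [35.1 75. ]
```

```bash
P='from bench import bot; s=bot.get_state();print(s["eef_pos"].round(1),s["wrist_force"].round(1))'
python3 -m jog '[[-11,-12.8,0,0,0,0,1],[-20.1,-27,0,0,0,0,1],[-27.3,-42.2,0,0,0,0,1],[-32.3,-58.3,0,0,0,0,1],[-35.1,-75,0,0,0,0,1]]' | grep -E 'pos|force'
python3 -m jog '[[-0.6,-16.9,0,0,0,0,1],[1.1,-33.6,0,0,0,0,1],[5.1,-50,0,0,0,0,1],[11.2,-65.7,0,0,0,0,1],[19.4,-80.5,0,0,0,0,1]]' | grep -E 'pos|force'
```

```text
eef_pos: [491.3, 197.1, 139.2]
wrist_force: [1.8, 1.9, -6.0]
eef_pos: [511.2, 116.4, 139.3]
wrist_force: [0.5, 5.9, -6.0]
```

```bash
python3 -m jog '[[-8.2,14.7,0,0,0,0,1],[-14.3,30.5,0,0,0,0,1],[-18.3,46.8,0,0,0,0,1],[-20,63.6,0,0,0,0,1],[-19.4,80.5,0,0,0,0,1]]' | grep -E 'pos|force'
```

```text
eef_pos: [491.2, 197.1, 139.2]
wrist_force: [1.4, -6.1, -5.0]
```

```bash
python3 -m jog '[[2.8,16.6,0,0,0,0,1],[7.9,32.7,0,0,0,0,1],[15,48,0,0,0,0,1],[15,48,0,0,0,0,1],[15,48,0,0,0,0,1]]' | grep -E 'pos|force'
python3 -m jog '[[3,5,0,0,0,0,1],[6.1,9.7,0,0,0,0,1],[9.2,14.1,0,0,0,0,1],[12.7,18.4,0,0,0,0,1],[16,22.5,0,0,0,0,1]]' | grep -E 'pos|force'
```

```text
eef_pos: [506.2, 245.4, 139.2]
wrist_force: [0.2, -0.7, -3.8]
eef_pos: [521.3, 267.2, 139.2]
wrist_force: [-4.1, -4.5, -2.3]
```

```bash
python3 -m jog '[[2,2.2,0,0,0,0,1],[4.1,4.5,0,0,0,0,1],[4.1,4.5,0,0,0,0,1],[4.1,4.5,0,0,0,0,1],[-6.9,-8.3,0,0,0,0,1]]' | grep -E 'pos|force'
python3 - <<'E'
from bench import vision
import cv2
im=vision.grab_frame("scene");cv2.imwrite("pics/s2.png",cv2.resize(im[180:280,150:280,::-1],None,fx=5,fy=5,interpolation=cv2.INTER_CUBIC))
E
```

```text
eef_pos: [515.9, 260.6, 139.3]
wrist_force: [2.3, -0.2, -4.2]
```

View pics/s2.png

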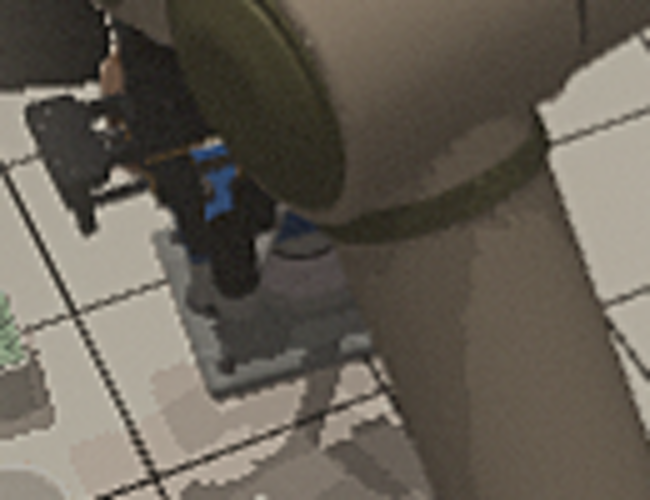

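```bash
python3 -m jog '[[-9.1,-14.2,0,0,0,0,1],[-16.3,-29.4,0,0,0,0,1],[-21.3,-45.5,0,0,0,0,1],[-24.1,-62.2,0,0,0,0,1],[-24.7,-79.1,0,0,0,0,1]]' | grep -E 'pos|force'
python3 -m jog '[[1.7,-16.7,0,0,0,0,1],[5.7,-33.1,0,0,0,0,1],[11.8,-48.8,0,0,0,0,1],[20,-63.6,0,0,0,0,1],[20,-63.6,0,0,0,0,1]]' | grep -E 'pos|force'; python3 arc.py 0.03 0.53 5;python3 arc.py 0.53 1.38 15
```

```text
eef_pos: [490.7, 180.7, 139.3]
wrist_force: [2.8, 3.9, -9.5]
eef_pos: [511.7, 115.9, 139.3]
wrist_force: [2.5, -0.5, -7.5]
0.13 [-6.3 10.8]
0.23 [-11.4  22.2]
0.33 [-15.4  34.1]
0.43 [-18.1  46.2]
0.53 [-19.7  58.6]
0.587 [-0.3  7.1]
0.643 [-0.2 14.2]
0.7 [ 0.2 21.2]
0.757 [ 1.1 28.3]
0.813 [ 2.4 35.2]
0.87 [1.7 6.9]
0.927 [ 3.7 13.7]
0.983 [ 6.2 20.3]
1.04 [ 9.  26.8]
1.097 [12.1 33.1]
1.153 [3.5 6.1]
1.21 [ 7.4 12.1]
1.267 [11.6 17.8]
1.323 [16.1 23.2]
1.38 [20.9 28.4]
```

```bash
python3 -m jog '[[-6.3,10.8,0,0,0,0,1],[-11.4,22.2,0,0,0,0,1],[-15.4,34.1,0,0,0,0,1],[-18.1,46.2,0,0,0,0,1],[-19.7,58.6,0,0,0,0,1]]' | grep -E 'pos|force'
python3 -m jog '[[-0.3,7.1,0,0,0,0,1],[-0.2,14.2,0,0,0,0,1],[0.2,21.2,0,0,0,0,1],[1.1,28.3,0,0,0,0,1],[2.4,35.2,0,0,0,0,1]]' | grep -E 'pos|force'
```

```text
eef_pos: [490.9, 174.4, 139.4]
wrist_force: [7.2, -27.3, -9.3]
eef_pos: [493.2, 211.1, 140.2]
wrist_force: [4.3, -1.9, -2.9]
```

```bash
python3 -m jog '[[0.8,3.5,0,0,0,0,1],[1.7,6.9,0,0,0,0,1],[2.7,10.3,0,0,0,0,1],[3.7,13.7,0,0,0,0,1],[4.9,17,0,0,0,0,1]]' | grep -E 'pos|force'
```

```text
eef_pos: [497.9, 227.4, 140.0]
wrist_force: [-0.4, -9.2, 7.7]
```

```bash
python3 -m jog '[[0.4,1,0,0,0,0,1],[0.8,2,0,0,0,0,1],[0.8,2,0,0,0,0,1],[0.8,2,0,0,0,0,1],[0.8,2,0,0,0,0,1]]' | grep -E 'pos|force'
python3 -c 'from bench import bot; s=bot.get_state();print(s["t"],s["eef_pos"].round(1),s["wrist_force"].round(1))'
```

```text
eef_pos: [498.5, 228.9, 140.0]
wrist_force: [-1.3, -7.9, 7.7]
13.1 [498.5 228.9 140. ] [-1.3 -7.9  7.7]
```

```bash
python3 -m jog '[[0.4,1,0,0,0,0,1],[0.8,2,0,0,0,0,1],[0.8,2,0,0,0,0,1],[0.8,2,0,0,0,0,1],[0.8,2,0,0,0,0,1]]' | grep -E 'pos|force'
```

```text
eef_pos: [499.1, 230.5, 139.9]
wrist_force: [-2.5, -10.7, 8.6]
```

Run:
```python
from h import *
from bench import bot,vision
import pickle
m=vision.camera_model("wrist");im=vision.grab_frame("wrist");cv2.imwrite("pics/w9.png",im[:,:,::-1]);pickle.dump(m,open("w9.pkl","wb"))
s=bot.get_state();print(s["eef_rot"],s["ft_torque"],s["opening"])
```

```text
[-1.56769295e+00 -1.01357091e-03  3.10215367e+00] [-2.15061078  0.31799963  0.01352985] 0.27623554092441627
```

View pics/w9.png

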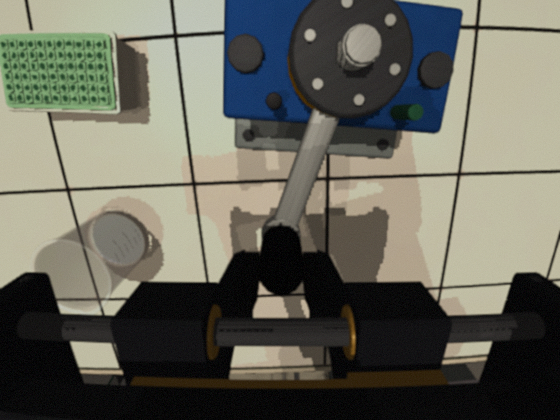

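```bash
python3 -m jog '[[0.4,0.9,0,0,0,0,1],[0.8,1.9,0,0,0,0,1],[0.8,1.9,0,0,0,0,1],[0.8,1.9,0,0,0,0,1],[0.8,1.9,0,0,0,0,1]]' | grep -E 'pos|force'
```

```text
eef_pos: [499.7, 232.0, 140.0]
wrist_force: [-2.7, -11.2, 8.2]
```

```bash
python3 -m jog '[[0.4,0.9,0,0,0,0,1],[0.8,1.9,0,0,0,0,1],[0.8,1.9,0,0,0,0,1],[0.8,1.9,0,0,0,0,1],[0.8,1.9,0,0,0,0,1]]' | grep -E 'pos|force'
```

```text
eef_pos: [500.3, 233.5, 140.0]
wrist_force: [-4.2, -14.7, 9.6]
```

```bash
python3 -m jog '[[0.3,0.6,0,0,0,0,1],[0.6,1.3,0,0,0,0,1],[0.6,1.3,0,0,0,0,1],[0.6,1.3,0,0,0,0,1],[0.6,1.3,0,0,0,0,1]]' | grep -E 'pos|force'
```

```text
eef_pos: [500.7, 234.5, 140.0]
wrist_force: [-3.7, -15.8, 9.6]
```

```bash
python3 -m jog '[[0.3,0.6,0,0,0,0,1],[0.6,1.3,0,0,0,0,1],[0.6,1.3,0,0,0,0,1],[0.6,1.3,0,0,0,0,1],[0.6,1.3,0,0,0,0,1]]' | grep -E 'pos|force'
python3 -m jog '[[0,0,0,0,0,0,1],[0,0,0,0,0,0,1],[0,0,0,0,0,0,1],[0,0,0,0,0,0,1],[0,0,0,0,0,0,1]]' | grep -E 'pos|force'
```

```text
eef_pos: [501.2, 235.5, 139.9]
wrist_force: [-5.1, -17.1, 10.6]
eef_pos: [501.2, 235.6, 139.9]
wrist_force: [-5.7, -16.7, 10.1]
```

```bash
python3 arc.py 1.016 0.03 10
```

```text
0.917 [ -4.4 -11.5]
0.819 [ -7.6 -23.4]
0.72 [ -9.6 -35.6]
0.622 [-10.4 -47.9]
0.523 [-10.  -60.2]
0.424 [  1.6 -12.2]
0.326 [  4.4 -24.2]
0.227 [  8.4 -35.9]
0.129 [ 13.5 -47.1]
0.03 [ 19.6 -57.8]
```

```bash
python3 -m jog '[[-5.4,-14.1,0,0,0,0,1],[-8.6,-26,0,0,0,0,1],[-10.6,-38.2,0,0,0,0,1],[-11.4,-50.5,0,0,0,0,1],[-11,-62.8,0,0,0,0,1]]' | grep -E 'pos|force'
python3 -m jog '[[1.6,-12.2,0,0,0,0,1],[4.4,-24.2,0,0,0,0,1],[8.4,-35.9,0,0,0,0,1],[13.5,-47.1,0,0,0,0,1],[19.6,-57.8,0,0,0,0,1]]' | grep -E 'pos|force'
python3 -m jog '[[0,0,0,0,0,0,1],[1.1,-1.6,0,0,0,0,1],[2.3,-3.2,0,0,0,0,1],[3.2,-4.7,0,0,0,0,1],[3.2,-4.7,0,0,0,0,1]]' | grep -E 'pos|force'
```

```text
eef_pos: [491.0, 176.1, 140.0]
wrist_force: [-0.5, 1.9, 6.5]
eef_pos: [510.1, 118.1, 139.9]
wrist_force: [-3.3, 2.7, 8.5]
eef_pos: [512.4, 114.6, 139.8]
wrist_force: [-7.8, 6.0, 11.0]
```

```bash
python3 arc.py 0 0.44 5
python3 -m jog '[[-6.9,10.8,0,0,0,0,1],[-12.1,20.7,0,0,0,0,1],[-16.2,31,0,0,0,0,1],[-19.2,41.6,0,0,0,0,1],[-20.5,47,0,0,0,0,1]]' | grep -E 'pos|force'
```

```text
0.088 [-5.8  9.3]
0.176 [-10.8  19.1]
0.264 [-15.   29.3]
0.352 [-18.2  39.8]
0.44 [-20.4  50.6]
eef_pos: [493.2, 160.2, 139.8]
wrist_force: [-0.5, -6.2, 5.8]
```

```bash
python3 -m jog '[[-0.4,2,0,0,0,0,1],[-0.8,4,0,0,0,0,1],[-1,6,0,0,0,0,1],[-1,6,0,0,0,0,1],[-1,6,0,0,0,0,1]]' | grep -E 'pos|force'
python3 -m jog '[[-0.1,1,0,0,0,0,1],[-0.2,2,0,0,0,0,1],[-0.2,2,0,0,0,0,1],[-0.2,2,0,0,0,0,1],[-0.2,2,0,0,0,0,1]]' | grep -E 'pos|force'
```

```text
eef_pos: [492.4, 164.9, 139.8]
wrist_force: [-1.6, -8.0, 5.9]
eef_pos: [492.2, 166.4, 139.8]
wrist_force: [-1.4, -11.2, 6.8]
```

```bash
python3 -m jog '[[-0.1,1,0,0,0,0,1],[-0.2,2,0,0,0,0,1],[-0.3,3,0,0,0,0,1],[-0.3,3,0,0,0,0,1],[-0.3,3,0,0,0,0,1]]' | grep -E 'pos|force'
python3 -m jog '[[-0.1,0.5,0,0,0,0,1],[-0.2,1,0,0,0,0,1],[-0.3,1.5,0,0,0,0,1],[-0.3,1.5,0,0,0,0,1],[-0.3,1.5,0,0,0,0,1]]' | grep -E 'pos|force'
```

```text
eef_pos: [491.9, 168.8, 139.8]
wrist_force: [-2.4, -13.6, 6.8]
eef_pos: [491.7, 170.0, 139.8]
wrist_force: [-1.3, -16.1, 7.1]
```

```bash
python3 -m jog '[[2,-15,0,0,0,0,1],[5,-27,0,0,0,0,1],[9.5,-38.5,0,0,0,0,1],[15,-49,0,0,0,0,1],[19.5,-56,0,0,0,0,1]]' | grep -E 'pos|force'
python3 -m jog '[[0,0,0,0,0,0,1],[1.1,-1.6,0,0,0,0,1],[2,-2.9,0,0,0,0,1],[2.8,-4.1,0,0,0,0,1],[2.8,-4.1,0,0,0,0,1]]' | grep -E 'pos|force'
```

```text
eef_pos: [511.4, 116.1, 139.7]
wrist_force: [-1.3, 0.9, 7.6]
eef_pos: [512.5, 114.5, 139.6]
wrist_force: [-7.6, 11.2, 11.7]
```

```bash
python3 -m jog '[[0,0,0,0,0,0,-0.3],[0,0,0,0,0,0,-0.3],[0,0,0,0,0,0,-0.3],[0,0,0,0,0,0,-0.3],[0,0,0,0,0,0,-0.3]]'
python3 -m jog '[[0,0,15,0,0,0,-0.3],[0,0,35,0,0,0,-0.3],[0,0,60,0,0,0,-0.3],[0,0,80,0,0,0,-0.3],[0,0,80,0,0,0,-0.3]]'
python3 - <<'E'
from h import *
from bench import bot,vision
import pickle
m=vision.camera_model("wrist");im=vision.grab_frame("wrist");cv2.imwrite("pics/w10.png",im[:,:,::-1]);pickle.dump(m,open("w10.pkl","wb"))
E
```

```text
t: 21.65
eef_pos: [514.2, 112.1, 139.2]
eef_rot: [-1.571, -0.0, 3.102]
wrist_force: [0.2, 1.0, -0.6]
opening: 0.651
t: 22.15
eef_pos: [515.3, 112.2, 221.6]
eef_rot: [-1.571, 0.005, 3.102]
wrist_force: [0.2, 0.0, 0.8]
opening: 0.65
```

View pics/w10.png

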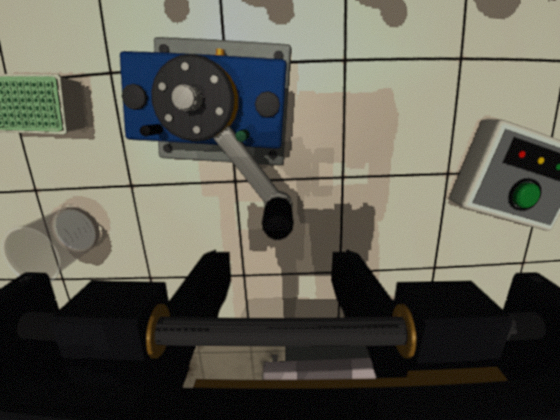

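```bash
python3 -m jog '[[-5,-45,0,0,0,0,0.5],[-10,-90,0,0,0,0,1],[-15,-135,0,0,0,0,1],[-20,-180,0,0,0,0,1],[-25,-225,0,0,0,0,1]]' |grep -E "pos|open"
python3 -m jog '[[-2,-45,-20,0,0,0,1],[-2,-85,-40,0,0,0,1],[-2,-99,-65,0,0,0,1],[-2,-99,-69,0,0,0,1],[-2,-99,-69,0,0,0,1]]' |grep -E "pos|open|force"
python3 - <<'E'
from h import *
from bench import bot,vision
import pickle
m=vision.camera_model("wrist");im=vision.grab_frame("wrist");cv2.imwrite("pics/w11.png",im[:,:,::-1]);pickle.dump(m,open("w11.pkl","wb"))
im=vision.grab_frame("scene");cv2.imwrite("pics/s3.png",cv2.resize(im[180:280,150:280,::-1],None,fx=6,fy=6,interpolation=cv2.INTER_CUBIC))
E
```

```text
eef_pos: [488.2, -114.2, 217.8]
opening: 0.22
eef_pos: [486.7, -210.9, 149.2]
wrist_force: [0.3, -0.3, 0.5]
opening: 0.003
```

View pics/w11.png

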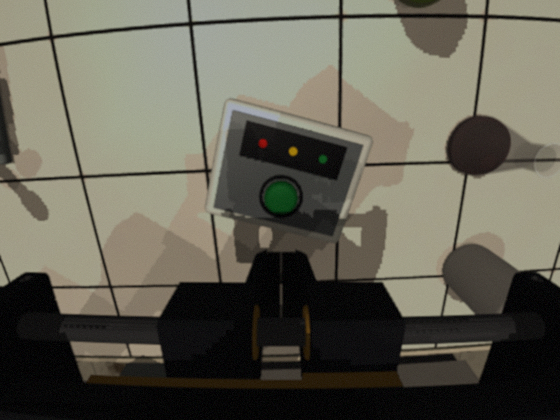

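View pics/s3.png

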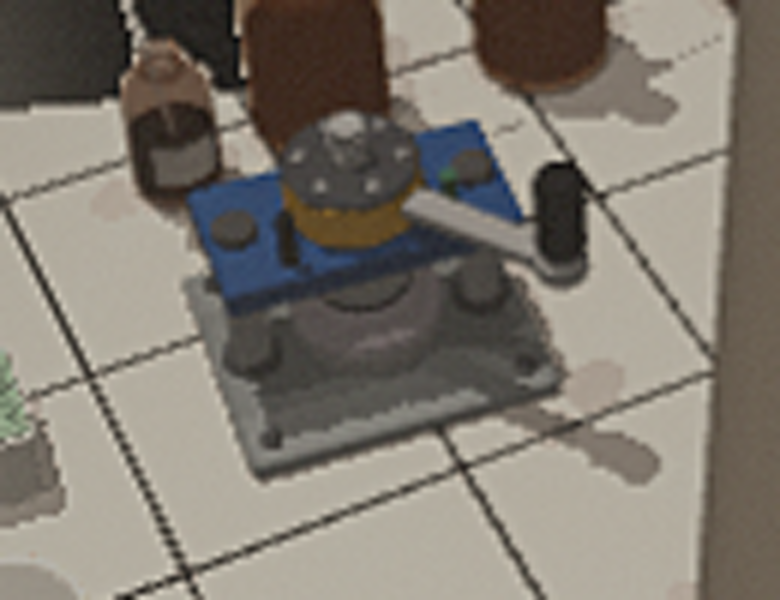

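Run:
```python
from h import *
import pickle
from bench import vision,bot
np.set_printoptions(precision=1,suppress=True)
T=vision.camera_model("top")
w1,w2,w11=[pickle.load(open(f"w{i}.pkl","rb")) for i in(1,2,11)]
print(atz(w11,(281,197),56),tri([(w1,(229,40)),(w2,(412,120)),(w11,(281,197))]),tri([(w1,(229,40)),(w2,(412,120)),(w11,(281,197)),(T,(346.3,224.5))]))
print(bot.get_state()["eef_pos"],bot.get_state()["wrist_force"])
```

```text
[ 489.9 -212.1   56. ] (array([ 487.6, -212.6,   49.7]), [np.float64(0.23406114109904338), np.float64(0.5246009456282555), np.float64(0.7152080939599169)]) (array([ 487.3, -212.4,   49.4]), [np.float64(0.4549242107462863), np.float64(0.6771297965995743), np.float64(0.7431140742851324), np.float64(1.0017701990928882)])
[ 487.6 -210.7  151.1] [-0.   1.4  0.6]
```

```bash
python3 -m jog '[[1,0,-30,0,0,0,1],[1,0,-60,0,0,0,1],[1,0,-80,0,0,0,1],[1,0,-88,0,0,0,1],[1,0,-88,0,0,0,1]]' |grep -E "pos|force"
python3 -m jog '[[0,0,-1,0,0,0,1],[0,0,-2,0,0,0,1],[0,0,-2,0,0,0,1],[0,0,-2,0,0,0,1],[0,0,-2,0,0,0,1]]' |grep -E "pos|force"
python3 -m jog '[[0,0,-1,0,0,0,1],[0,0,-2,0,0,0,1],[0,0,-2,0,0,0,1],[0,0,-2,0,0,0,1],[0,0,-2,0,0,0,1]]' |grep -E "pos|force"
```

```text
eef_pos: [488.5, -211.0, 62.6]
wrist_force: [-0.0, -0.0, 0.2]
eef_pos: [488.3, -211.8, 60.6]
wrist_force: [-0.5, 0.3, -0.2]
eef_pos: [488.2, -211.7, 58.3]
wrist_force: [0.1, -0.1, -0.2]
```

```bash
python3 -m jog '[[0,0,-0.5,0,0,0,1],[0,0,-1,0,0,0,1],[0,0,-1,0,0,0,1],[0,0,-1,0,0,0,1],[0,0,-1,0,0,0,1]]' |grep -E "pos|force"
python3 -m jog '[[0,0,-0.5,0,0,0,1],[0,0,-1,0,0,0,1],[0,0,-1,0,0,0,1],[0,0,-1,0,0,0,1],[0,0,-1,0,0,0,1]]' |grep -E "pos|force"
python3 -m jog '[[0,0,-0.5,0,0,0,1],[0,0,-1,0,0,0,1],[0,0,-1,0,0,0,1],[0,0,-1,0,0,0,1],[0,0,-1,0,0,0,1]]' |grep -E "pos|force"
```

```text
eef_pos: [488.3, -211.7, 57.4]
wrist_force: [0.2, 0.3, 0.8]
eef_pos: [488.3, -211.7, 56.4]
wrist_force: [-0.8, -0.3, -0.4]
eef_pos: [488.3, -211.7, 55.4]
wrist_force: [0.2, -0.0, 0.5]
```

```bash
python3 -m jog '[[0,0,-0.5,0,0,0,1],[0,0,-1,0,0,0,1],[0,0,-1,0,0,0,1],[0,0,-1,0,0,0,1],[0,0,-1,0,0,0,1]]' |grep -E "pos|force"
python3 -m jog '[[0,0,-0.5,0,0,0,1],[0,0,-1,0,0,0,1],[0,0,-1,0,0,0,1],[0,0,-1,0,0,0,1],[0,0,-1,0,0,0,1]]' |grep -E "pos|force"
```

```text
eef_pos: [488.3, -211.7, 54.4]
wrist_force: [-0.6, -0.4, 0.8]
eef_pos: [488.3, -211.7, 53.4]
wrist_force: [-1.7, -0.2, -0.4]
```

```bash
python3 -m jog '[[0,0,-0.5,0,0,0,1],[0,0,-1,0,0,0,1],[0,0,-1,0,0,0,1],[0,0,-1,0,0,0,1],[0,0,-1,0,0,0,1]]' |grep -E "pos|force"
python3 - <<'E'
from h import *
from bench import bot,vision
im=vision.grab_frame("wrist");cv2.imwrite("pics/w12.png",cv2.resize(im[150:300,180:380,::-1],None,fx=4,fy=4,interpolation=cv2.INTER_CUBIC))
print(bot.get_state()["wrist_force"])
E
```

```text
eef_pos: [488.3, -211.7, 52.4]
wrist_force: [0.0, -0.8, 0.0]
[ 0.07568459 -0.03603886 -0.62351108]
```

View pics/w12.png

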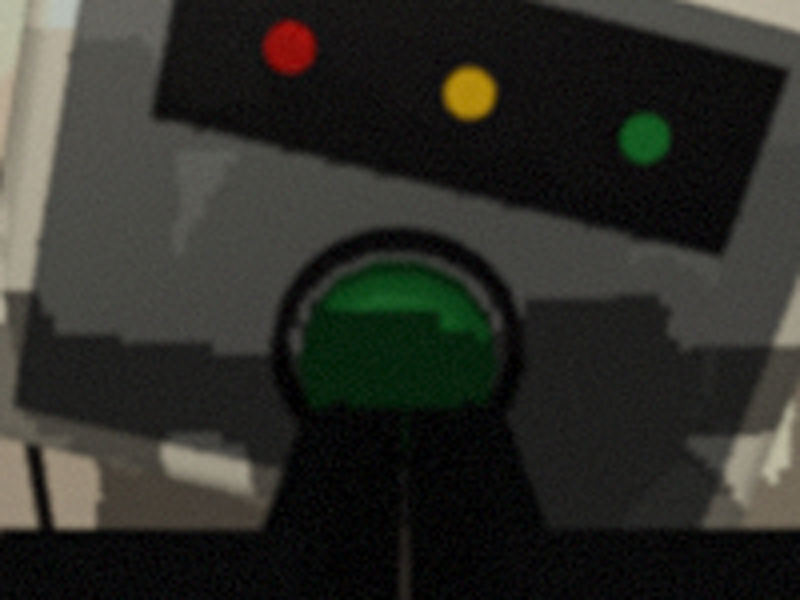

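Run:
```python
from h import *
from bench import vision
m=vision.camera_model("wrist"); im=cv2.imread('pics/w12.png')
def P(X): return (proj(m,X)-[180,150])*4
a=np.linspace(0,6.28,60)
for c,z,col in (((488.3,-211.7),52.4,(0,0,255)),((488.3,-211.7),43,(255,255,0))):
  cv2.polylines(im,[np.int32(P(np.c_[c[0]+17*np.cos(a),c[1]+17*np.sin(a),np.full(60,z)]))],True,col,1)
p=P([488.3,-211.7,52.4])[0];print(p);cv2.circle(im,tuple(int(v) for v in p),4,(255,0,255),-1)
cv2.imwrite('pics/w12o.png',im)
```

```text
[397.4541501  362.26040179]
```

View pics/w12o.png

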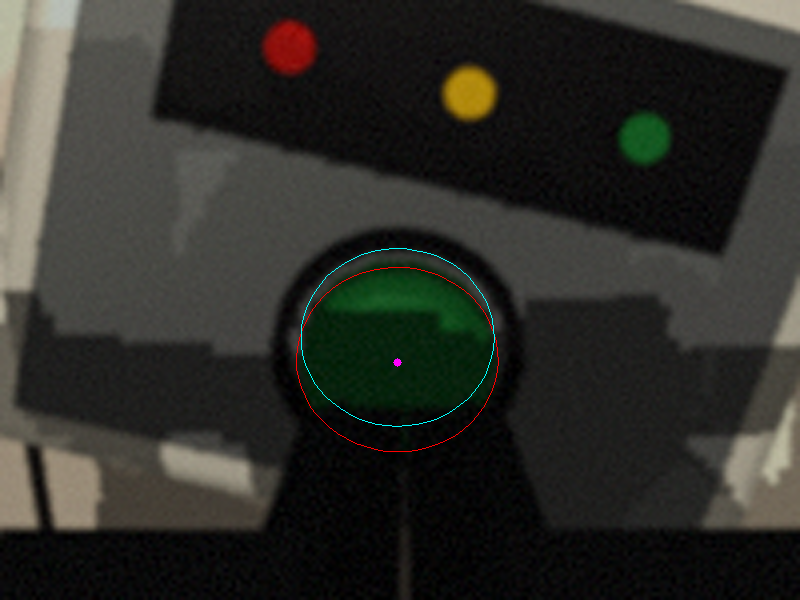

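Run:
```python
from h import *
from bench import vision
np.set_printoptions(precision=1,suppress=True)
m=vision.camera_model("wrist")
uv=(400/4+180,408/4+150)
c,d=ray(m,uv); print(c)
for x in(497.3,492,488.3): 
    X=c+d*(x-c[0])/d[0]; print(X)
for z in (56,52.4): print(atz(m,uv,z))
# key circle fit at z
for z in(56,50): print([atz(m,(u/4+180,v/4+150),z) for u,v in((300,362),(500,345),(397,262))])
```

```text
[ 570.8 -215.7  231.9]
[ 497.3 -212.5   87. ]
[ 492.  -212.3   76.6]
[ 488.3 -212.2   69.3]
[ 481.5 -211.9   56. ]
[ 479.7 -211.8   52.4]
[array([ 490.6, -195.7,   56. ]), array([ 492.4, -228.7,   56. ]), array([ 507.5, -212.4,   56. ])]
[array([ 487.9, -195. ,   50. ]), array([ 489.7, -229.2,   50. ]), array([ 505.4, -212.3,   50. ])]
```

Run:
```python
from h import *
from bench import bot,vision
im=vision.grab_frame("scene");cv2.imwrite("pics/s4.png",im[:,:,::-1])
m=vision.camera_model("scene");print(proj(m,[[488.3,-211.7,52.4],[488,-212,56]]),bot.get_state()["t"])
```

```text
[[335.11955158 209.79970535]
 [335.3528598  209.04708692]] 27.9
```

View pics/s4.png

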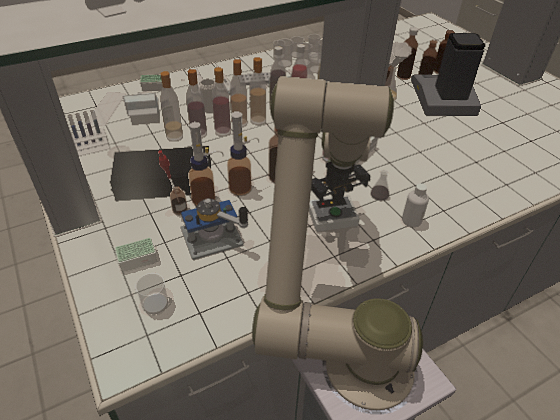

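Run:
```python
import cv2
im=cv2.imread("pics/s4.png");im=cv2.resize(im[150:240,290:400],None,fx=6.5,fy=6.5,interpolation=cv2.INTER_CUBIC)
cv2.circle(im,(int(45.1*6.5+3),int(59.8*6.5+3)),4,(255,0,255),1)
cv2.imwrite("pics/s4c.png",im)
```

```text
(no output)
```

View pics/s4c.png

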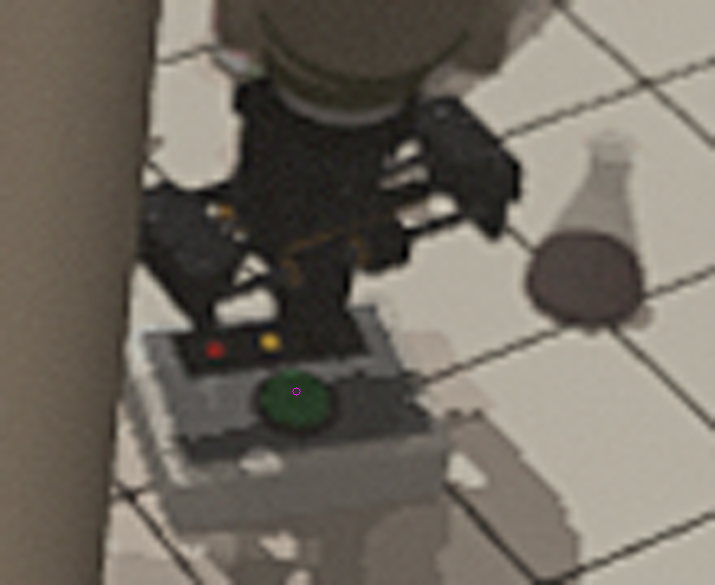

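```bash
python3 -m jog '[[0,0,-0.5,0,0,0,1],[0,0,-1,0,0,0,1],[0,0,-1.5,0,0,0,1],[0,0,-1.5,0,0,0,1],[0,0,-1.5,0,0,0,1]]' |grep -E "pos|force"
python3 -m jog '[[0,0,-0.5,0,0,0,1],[0,0,-1,0,0,0,1],[0,0,-1.5,0,0,0,1],[0,0,-1.5,0,0,0,1],[0,0,-1.5,0,0,0,1]]' |grep -E "pos|force"
python3 - <<'E'
from h import *
from bench import bot,vision
im=vision.grab_frame("wrist");cv2.imwrite("pics/w13.png",cv2.resize(im[150:300,180:380,::-1],None,fx=4,fy=4,interpolation=cv2.INTER_CUBIC))
print(bot.get_state()["wrist_force"])
E
```

```text
eef_pos: [488.2, -211.7, 50.8]
wrist_force: [0.8, -0.0, -0.7]
eef_pos: [488.3, -211.7, 49.3]
wrist_force: [0.4, 0.5, -0.8]
[-0.50928975  0.35383617 -0.27112153]
```

View pics/w13.png

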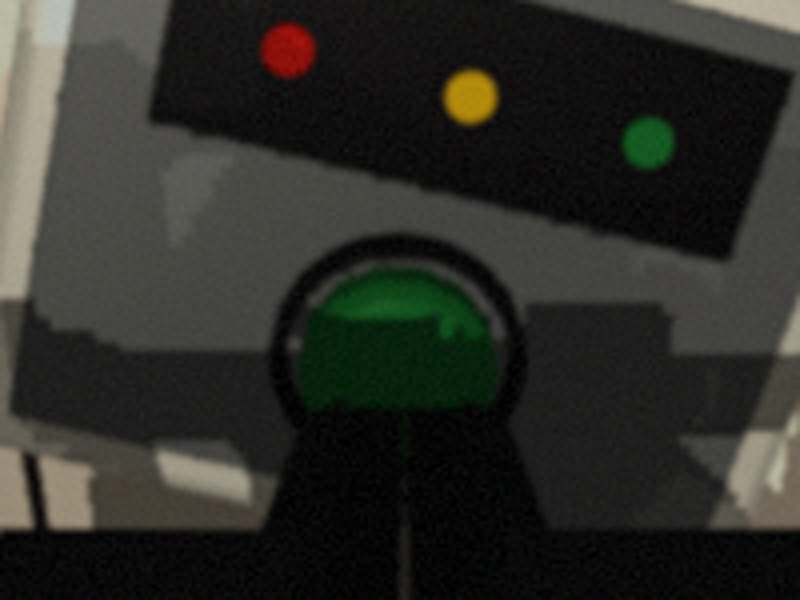

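```bash
python3 -m jog '[[0,0,-0.5,0,0,0,1],[0,0,-1,0,0,0,1],[0,0,-1.5,0,0,0,1],[0,0,-1.5,0,0,0,1],[0,0,-1.5,0,0,0,1]]' |grep -E "pos|force"
python3 -m jog '[[0,0,-0.5,0,0,0,1],[0,0,-1,0,0,0,1],[0,0,-1,0,0,0,1],[0,0,-1,0,0,0,1],[0,0,-1,0,0,0,1]]' |grep -E "pos|force"
python3 -m jog '[[0,0,-0.5,0,0,0,1],[0,0,-1,0,0,0,1],[0,0,-1,0,0,0,1],[0,0,-1,0,0,0,1],[0,0,-1,0,0,0,1]]' |grep -E "pos|force"
```

```text
eef_pos: [488.2, -211.7, 47.8]
wrist_force: [-0.6, 0.1, -0.8]
eef_pos: [488.3, -211.7, 46.8]
wrist_force: [0.0, 0.1, 0.2]
eef_pos: [488.3, -211.7, 45.9]
wrist_force: [-0.3, 1.1, -0.3]
```

```bash
python3 -m jog '[[0,0,-0.5,0,0,0,1],[0,0,-1,0,0,0,1],[0,0,-1.5,0,0,0,1],[0,0,-1.5,0,0,0,1],[0,0,-1.5,0,0,0,1]]' |grep -E "pos|force"
python3 -m jog '[[0,0,-0.5,0,0,0,1],[0,0,-1,0,0,0,1],[0,0,-1.5,0,0,0,1],[0,0,-1.5,0,0,0,1],[0,0,-1.5,0,0,0,1]]' |grep -E "pos|force"
python3 - <<'E'
from h import *
from bench import bot,vision
im=vision.grab_frame("wrist");cv2.imwrite("pics/w14.png",cv2.resize(im[150:300,180:380,::-1],None,fx=4,fy=4,interpolation=cv2.INTER_CUBIC))
im=vision.grab_frame("scene");cv2.imwrite("pics/s5.png",cv2.resize(im[150:240,290:400,::-1],None,fx=6.5,fy=6.5,interpolation=cv2.INTER_CUBIC))
print(bot.get_state()["wrist_force"])
E
```

```text
eef_pos: [488.3, -211.7, 44.3]
wrist_force: [0.0, 0.1, -0.6]
eef_pos: [488.3, -211.7, 42.8]
wrist_force: [0.2, 0.2, 0.6]
[-0.49483407 -0.05158776 -0.4604764 ]
```

View pics/w14.png

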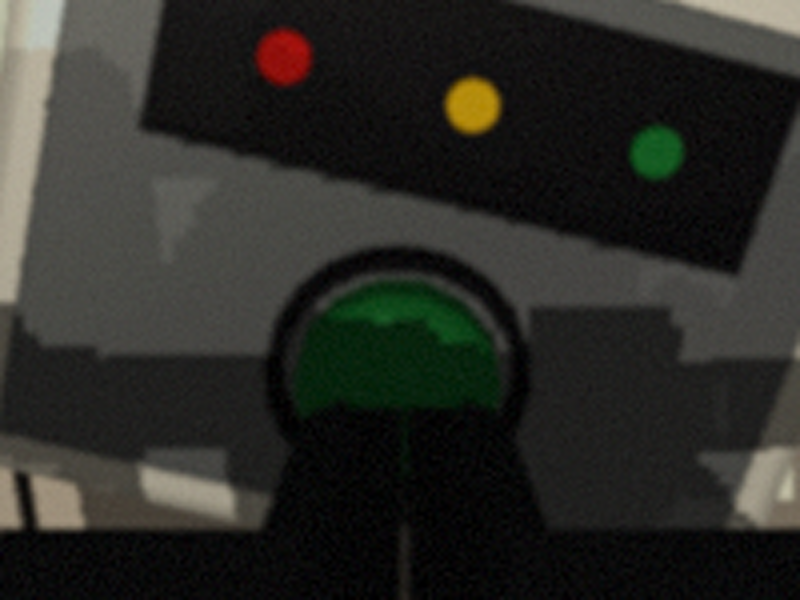

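View pics/s5.png

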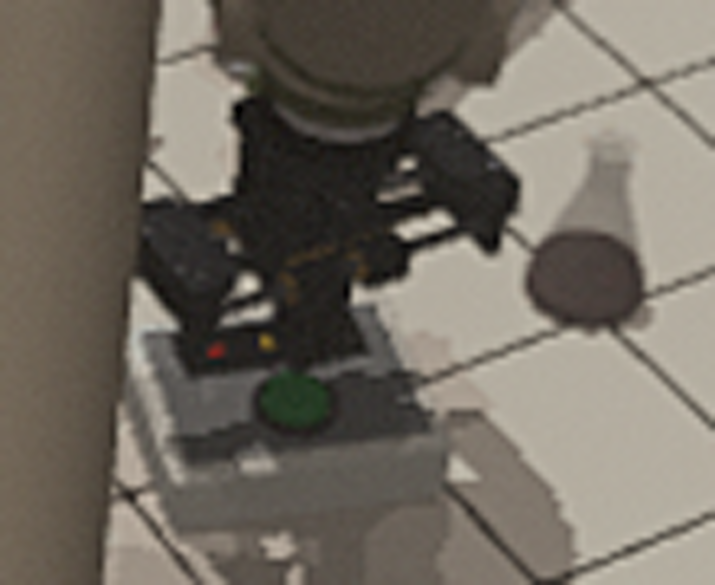

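Run:
```python
from h import *
from bench import vision
np.set_printoptions(precision=1,suppress=True)
S=vision.camera_model("scene"); 
uv=(322/6.5+290,367/6.5+150)
for x in(480,488.3,497.3):
    c,d=ray(S,uv); print(c+d*(x-c[0])/d[0])
print(proj(S,[[488.3,-212,z] for z in (42.8,50,56,60,66,72)]), uv)
m=vision.camera_model("wrist")
c,d=ray(m,(280,252))
for x in(480,488.3,492,497.3): print(x,c+d*(x-c[0])/d[0])
```

```text
[ 480.  -221.5   70.5]
[ 488.3 -228.3   60.5]
[ 497.3 -235.7   49.7]
[[334.9 211.8]
 [335.1 210.3]
 [335.3 209. ]
 [335.4 208.1]
 [335.6 206.8]
 [335.8 205.5]] (339.53846153846155, 206.46153846153845)
480 [ 480.  -211.8   43.4]
488.3 [ 488.3 -212.2   59.8]
492 [ 492.  -212.3   67.1]
497.3 [ 497.3 -212.5   77.5]
```

```bash
python3 -m jog '[[0,0,-0.5,0,0,0,1],[0,0,-1,0,0,0,1],[0,0,-1.5,0,0,0,1],[0,0,-1.5,0,0,0,1],[0,0,-1.5,0,0,0,1]]' |grep -E "pos|force"
python3 -m jog '[[0,0,-0.5,0,0,0,1],[0,0,-1,0,0,0,1],[0,0,-1.5,0,0,0,1],[0,0,-1.5,0,0,0,1],[0,0,-1.5,0,0,0,1]]' |grep -E "pos|force"
python3 -m jog '[[0,0,-0.5,0,0,0,1],[0,0,-1,0,0,0,1],[0,0,-1.5,0,0,0,1],[0,0,-1.5,0,0,0,1],[0,0,-1.5,0,0,0,1]]' |grep -E "pos|force"
```

```text
eef_pos: [488.3, -211.7, 41.3]
wrist_force: [0.1, 0.1, 0.1]
eef_pos: [488.3, -211.7, 39.9]
wrist_force: [0.4, -0.0, 0.2]
eef_pos: [488.3, -211.7, 38.3]
wrist_force: [0.2, -0.1, -0.5]
```

```bash
python3 -m jog '[[0,0,-0.5,0,0,0,1],[0,0,-1,0,0,0,1],[0,0,-1,0,0,0,1],[0,0,-1,0,0,0,1],[0,0,-1,0,0,0,1]]' |grep -E "pos|force"
python3 -m jog '[[0,0,-0.5,0,0,0,1],[0,0,-1,0,0,0,1],[0,0,-1,0,0,0,1],[0,0,-1,0,0,0,1],[0,0,-1,0,0,0,1]]' |grep -E "pos|force"
python3 - <<'E'
from h import *
from bench import bot,vision
im=vision.grab_frame("wrist");cv2.imwrite("pics/w15.png",cv2.resize(im[150:300,180:380,::-1],None,fx=4,fy=4,interpolation=cv2.INTER_CUBIC))
print(bot.get_state()["wrist_force"],bot.get_state()["t"])
E
```

```text
eef_pos: [488.3, -211.7, 37.4]
wrist_force: [0.4, -0.3, -0.1]
eef_pos: [488.3, -211.7, 36.4]
wrist_force: [-0.1, -0.3, -0.9]
[-0.67022045  0.32352981 -0.58286052] 34.1
```

View pics/w15.png

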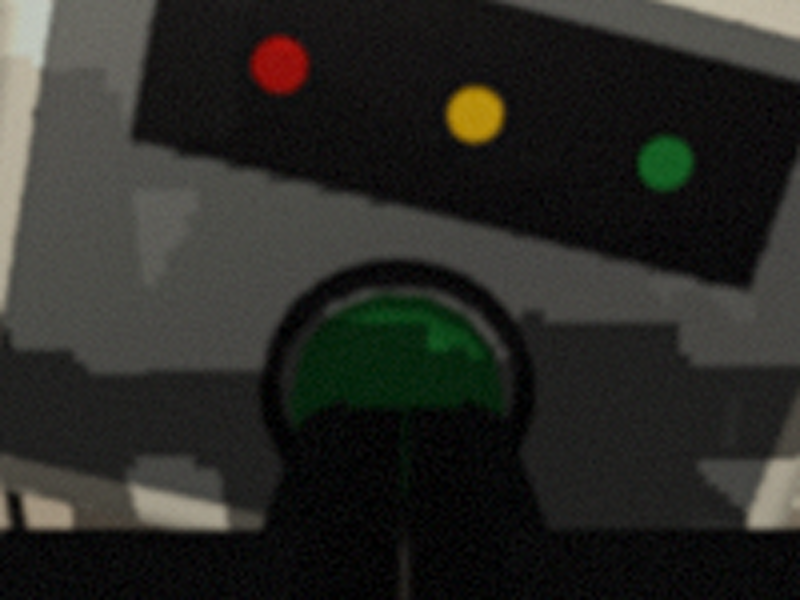

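```bash
python3 -m jog '[[0,0,-0.5,0,0,0,1],[0,0,-1,0,0,0,1],[0,0,-1,0,0,0,1],[0,0,-1,0,0,0,1],[0,0,-1,0,0,0,1]]' |grep -E "pos|force"
python3 -m jog '[[0,0,-0.5,0,0,0,1],[0,0,-1,0,0,0,1],[0,0,-1,0,0,0,1],[0,0,-1,0,0,0,1],[0,0,-1,0,0,0,1]]' |grep -E "pos|force"
python3 -m jog '[[0,0,-0.5,0,0,0,1],[0,0,-1,0,0,0,1],[0,0,-1,0,0,0,1],[0,0,-1,0,0,0,1],[0,0,-1,0,0,0,1]]' |grep -E "pos|force"
```

```text
eef_pos: [488.3, -211.7, 35.3]
wrist_force: [0.1, 0.0, 0.4]
eef_pos: [488.2, -211.7, 34.3]
wrist_force: [-0.1, 0.1, -0.4]
eef_pos: [488.3, -211.7, 33.4]
wrist_force: [1.1, 0.2, 0.9]
```

```bash
python3 -m jog '[[0,0,-0.5,0,0,0,1],[0,0,-1,0,0,0,1],[0,0,-1,0,0,0,1],[0,0,-1,0,0,0,1],[0,0,-1,0,0,0,1]]' |grep -E "pos|force"
python3 -m jog '[[0,0,-0.5,0,0,0,1],[0,0,-1,0,0,0,1],[0,0,-1,0,0,0,1],[0,0,-1,0,0,0,1],[0,0,-1,0,0,0,1]]' |grep -E "pos|force"
```

```text
eef_pos: [488.3, -211.7, 32.4]
wrist_force: [0.9, 0.1, 0.2]
eef_pos: [488.3, -211.7, 31.4]
wrist_force: [0.1, -0.1, -0.6]
```

```bash
python3 -m jog '[[0,0,-0.5,0,0,0,1],[0,0,-1,0,0,0,1],[0,0,-1,0,0,0,1],[0,0,-1,0,0,0,1],[0,0,-1,0,0,0,1]]' |grep -E "pos|force"
python3 - <<'E'
from h import *
from bench import bot,vision
im=vision.grab_frame("wrist");cv2.imwrite("pics/w16.png",cv2.resize(im[150:300,180:380,::-1],None,fx=4,fy=4,interpolation=cv2.INTER_CUBIC))
im=vision.grab_frame("scene");cv2.imwrite("pics/s6.png",cv2.resize(im[150:240,290:400,::-1],None,fx=6.5,fy=6.5,interpolation=cv2.INTER_CUBIC))
print(bot.get_state()["wrist_force"],bot.get_state()["t"])
E
```

```text
eef_pos: [488.3, -211.7, 30.3]
wrist_force: [-0.1, 0.9, -0.5]
[-0.53634803  0.25033892 -0.16259313] 37.2
```

View pics/w16.png

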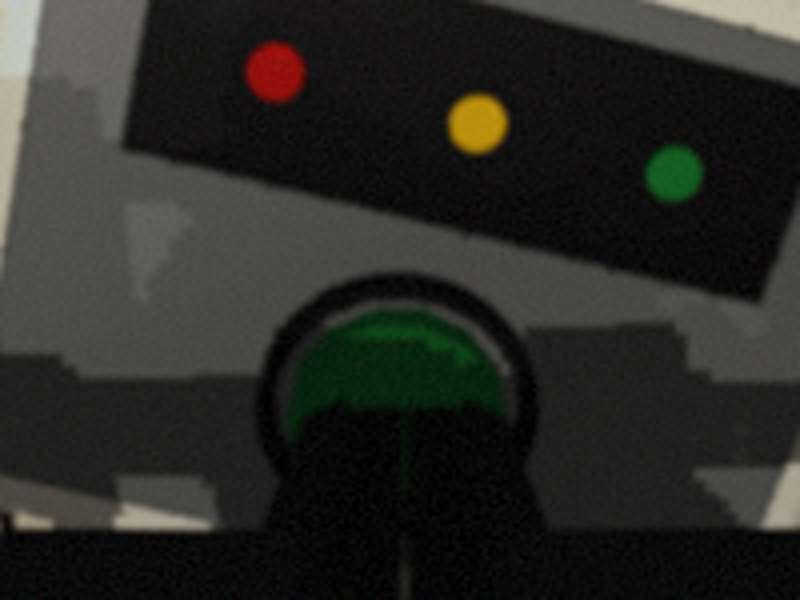

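View pics/s6.png

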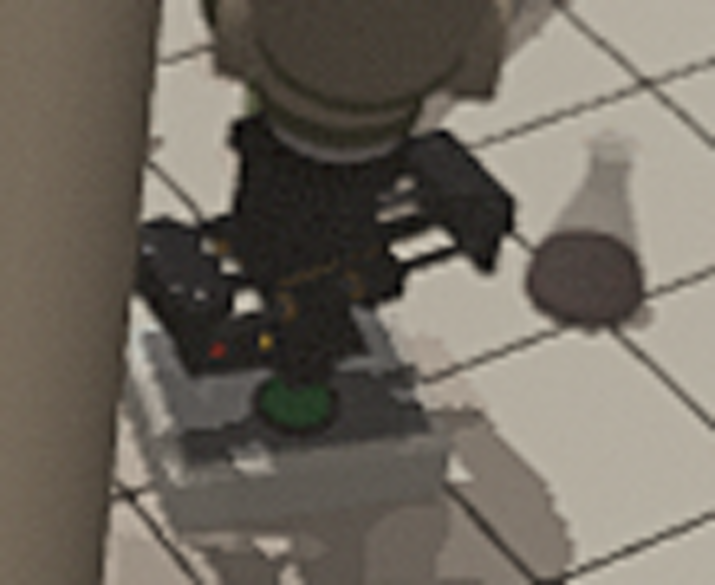

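```bash
python3 -m jog '[[0,0,-0.5,0,0,0,1],[0,0,-1,0,0,0,1],[0,0,-1.5,0,0,0,1],[0,0,-1.5,0,0,0,1],[0,0,-1.5,0,0,0,1]]' |grep -E "pos|force"
python3 -m jog '[[0,0,-0.5,0,0,0,1],[0,0,-1,0,0,0,1],[0,0,-1.5,0,0,0,1],[0,0,-1.5,0,0,0,1],[0,0,-1.5,0,0,0,1]]' |grep -E "pos|force"
python3 -m jog '[[0,0,-0.5,0,0,0,1],[0,0,-1,0,0,0,1],[0,0,-1,0,0,0,1],[0,0,-1,0,0,0,1],[0,0,-1,0,0,0,1]]' |grep -E "pos|force"
```

```text
eef_pos: [488.2, -211.7, 28.8]
wrist_force: [-0.3, -0.2, 0.0]
eef_pos: [488.2, -211.7, 27.3]
wrist_force: [0.7, -0.0, -0.1]
eef_pos: [488.3, -211.7, 26.3]
wrist_force: [-0.3, 0.3, -0.4]
```

```bash
python3 -m jog '[[0,0,-0.5,0,0,0,1],[0,0,-1,0,0,0,1],[0,0,-1,0,0,0,1],[0,0,-1,0,0,0,1],[0,0,-1,0,0,0,1]]' |grep -E "pos|force"
python3 -m jog '[[0,0,-0.5,0,0,0,1],[0,0,-1,0,0,0,1],[0,0,-1,0,0,0,1],[0,0,-1,0,0,0,1],[0,0,-1,0,0,0,1]]' |grep -E "pos|force"
```

```text
eef_pos: [488.3, -211.7, 25.4]
wrist_force: [1.1, -0.1, 1.2]
eef_pos: [488.3, -211.7, 24.4]
wrist_force: [0.1, 0.1, 0.4]
```

```bash
python3 -m jog '[[0,0,-0.5,0,0,0,1],[0,0,-1,0,0,0,1],[0,0,-1,0,0,0,1],[0,0,-1,0,0,0,1],[0,0,-1,0,0,0,1]]' |grep -E "pos|force"
python3 -m jog '[[0,0,-0.5,0,0,0,1],[0,0,-1,0,0,0,1],[0,0,-1,0,0,0,1],[0,0,-1,0,0,0,1],[0,0,-1,0,0,0,1]]' |grep -E "pos|force"
python3 - <<'E'
from h import *
from bench import bot,vision
im=vision.grab_frame("wrist");cv2.imwrite("pics/w17.png",cv2.resize(im[150:300,180:380,::-1],None,fx=4,fy=4,interpolation=cv2.INTER_CUBIC))
im=vision.grab_frame("scene");cv2.imwrite("pics/s7.png",cv2.resize(im[150:240,290:400,::-1],None,fx=6.5,fy=6.5,interpolation=cv2.INTER_CUBIC))
print(bot.get_state()["wrist_force"],bot.get_state()["t"])
E
```

```text
eef_pos: [488.3, -211.7, 23.3]
wrist_force: [-0.4, -0.1, 0.9]
eef_pos: [488.3, -211.7, 22.4]
wrist_force: [0.6, 0.4, 0.3]
[-0.87943603 -0.11191175  0.68161825] 40.8
```

View pics/w17.png

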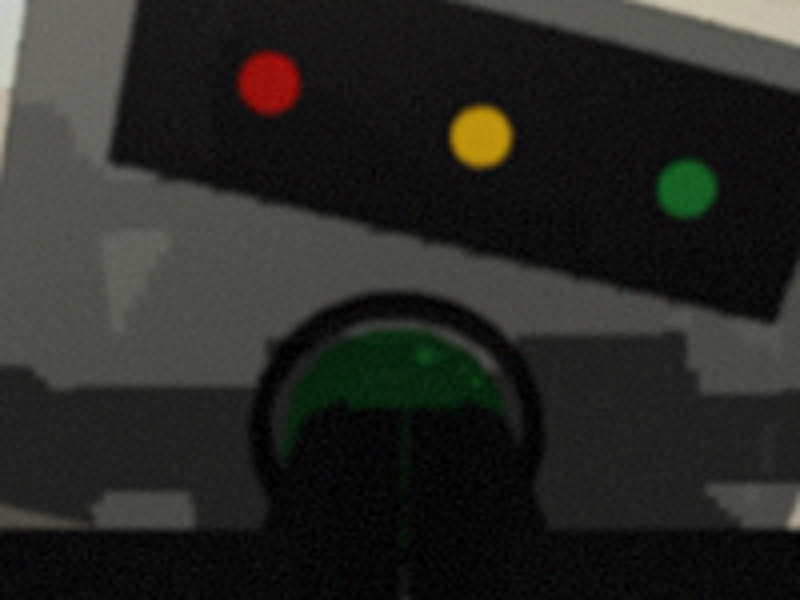

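View pics/s7.png

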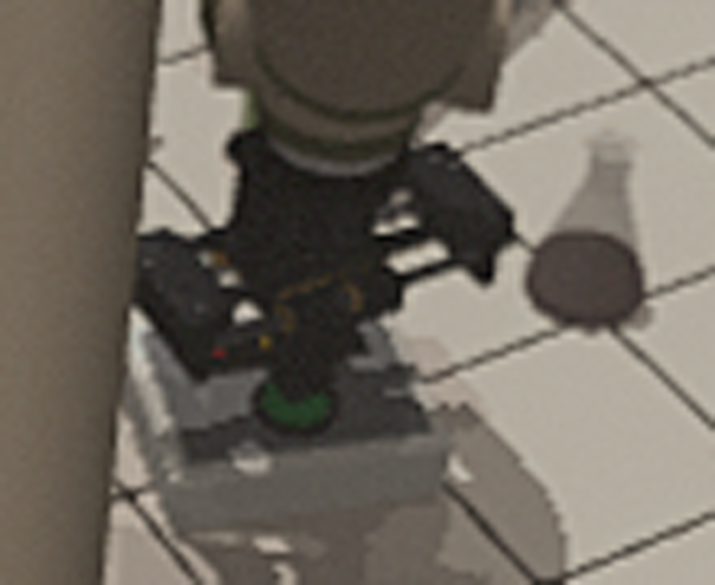

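```bash
python3 -m jog '[[0,0,-0.5,0,0,0,1],[0,0,-1,0,0,0,1],[0,0,-1,0,0,0,1],[0,0,-1,0,0,0,1],[0,0,-1,0,0,0,1]]' |grep -E "pos|force"
python3 -m jog '[[0,0,-0.5,0,0,0,1],[0,0,-1,0,0,0,1],[0,0,-1,0,0,0,1],[0,0,-1,0,0,0,1],[0,0,-1,0,0,0,1]]' |grep -E "pos|force"
```

```text
eef_pos: [488.3, -211.7, 21.4]
wrist_force: [0.7, -0.5, 0.1]
eef_pos: [488.3, -211.7, 20.4]
wrist_force: [0.3, -0.8, 1.1]
```

```bash
python3 -m jog '[[0,0,-0.5,0,0,0,1],[0,0,-1,0,0,0,1],[0,0,-1,0,0,0,1],[0,0,-1,0,0,0,1],[0,0,-1,0,0,0,1]]' |grep -E "pos|force"
python3 -m jog '[[0,0,-0.5,0,0,0,1],[0,0,-1,0,0,0,1],[0,0,-1,0,0,0,1],[0,0,-1,0,0,0,1],[0,0,-1,0,0,0,1]]' |grep -E "pos|force"
```

```text
eef_pos: [488.3, -211.7, 19.4]
wrist_force: [-0.4, -0.2, 1.5]
eef_pos: [488.3, -211.8, 18.5]
wrist_force: [-0.4, -0.1, 4.4]
```

```bash
python3 -m jog '[[0,0,-0.4,0,0,0,1],[0,0,-0.8,0,0,0,1],[0,0,-1.2,0,0,0,1],[0,0,-1.2,0,0,0,1],[0,0,-1.2,0,0,0,1]]' |grep -E "pos|force"
```

```text
eef_pos: [488.4, -211.7, 17.2]
wrist_force: [0.1, 0.9, 3.4]
```

```bash
python3 -m jog '[[0,0,-0.5,0,0,0,1],[0,0,-1,0,0,0,1],[0,0,-1.5,0,0,0,1],[0,0,-1.5,0,0,0,1],[0,0,-1.5,0,0,0,1]]' |grep -E "pos|force"
python3 - <<'E'
from h import *
from bench import bot,vision
im=vision.grab_frame("wrist");cv2.imwrite("pics/w18.png",cv2.resize(im[150:300,180:380,::-1],None,fx=4,fy=4,interpolation=cv2.INTER_CUBIC))
print(bot.get_state()["wrist_force"],bot.get_state()["eef_pos"])
E
```

```text
eef_pos: [488.2, -211.7, 15.5]
wrist_force: [1.9, 0.0, 2.3]
[ 1.39484809 -1.18269059  3.05518157] [ 488.2609958  -211.72421346   15.51861592]
```

View pics/w18.png

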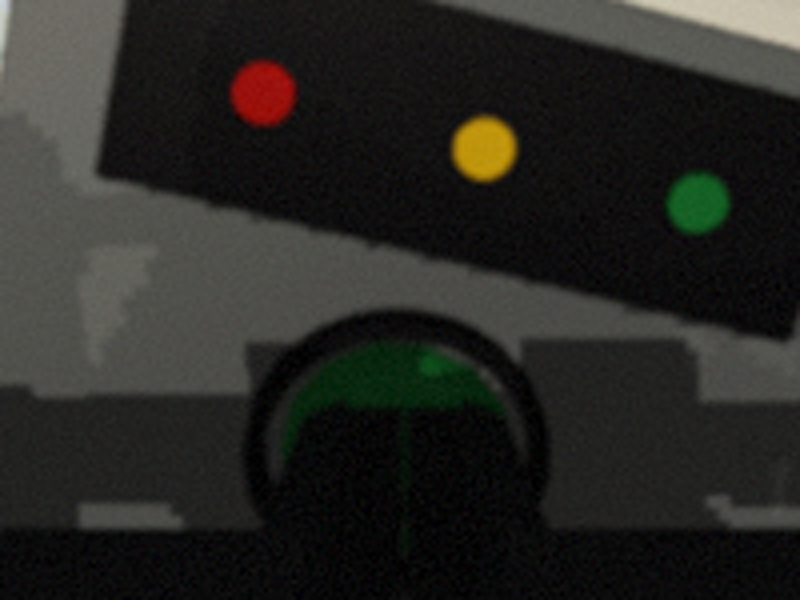

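```bash
python3 -m jog '[[0,0,2,0,0,0,1],[0,0,6,0,0,0,1],[0,0,20,0,0,0,1],[0,0,50,0,0,0,1],[0,0,90,0,0,0,1]]'
python3 -m jog '[[0,0,30,0,0,0,1],[0,0,60,0,0,0,1],[0,0,60,0,0,0,1],[0,0,60,0,0,0,1],[0,0,60,0,0,0,1]]'
python3 - <<'E'
from h import *
from bench import bot,vision
im=vision.grab_frame("wrist");cv2.imwrite("pics/w19.png",im[:,:,::-1])
im=vision.grab_frame("scene");cv2.imwrite("pics/s8.png",im[:,:,::-1])
E
```

```text
t: 44.35
eef_pos: [487.2, -211.1, 105.6]
eef_rot: [-1.573, -0.004, 3.102]
wrist_force: [0.3, -0.2, 1.0]
opening: 0.002
t: 44.85
eef_pos: [487.6, -211.3, 164.4]
eef_rot: [-1.572, -0.002, 3.102]
wrist_force: [-0.4, 0.4, -0.7]
opening: 0.004
```

View pics/w19.png

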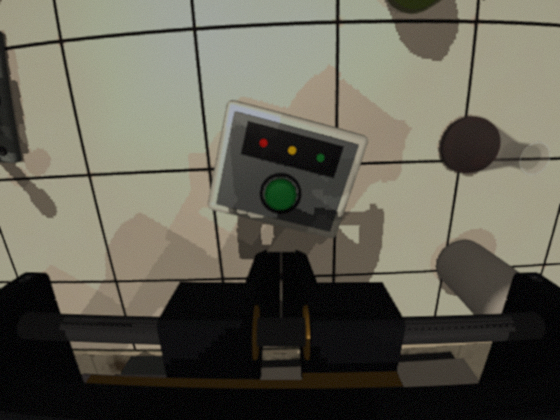

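View pics/s8.png

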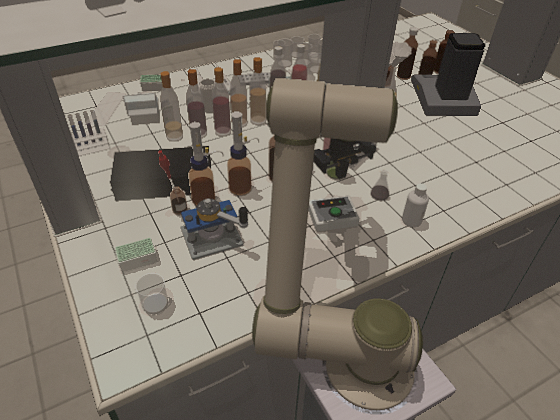

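Run:
```python
from h import *
from bench import bot,vision
im=vision.grab_frame("top");cv2.imwrite("pics/t2.png",cv2.resize(im[160:250,150:270,::-1],None,fx=6,fy=6,interpolation=cv2.INTER_CUBIC))
a=cv2.imread("pics/w10.png");cv2.imwrite("pics/w10c.png",cv2.resize(a[40:260,110:330],None,fx=2.7,fy=2.7,interpolation=cv2.INTER_CUBIC))
```

```text
(no output)
```

View pics/t2.png

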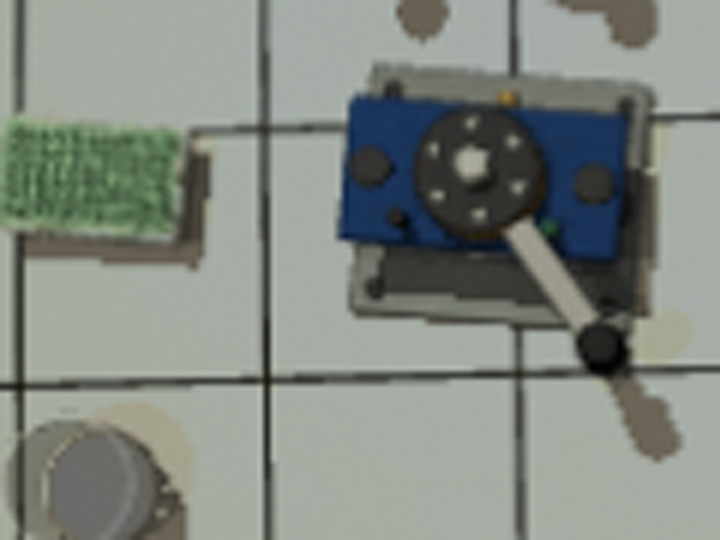

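View pics/w10c.png

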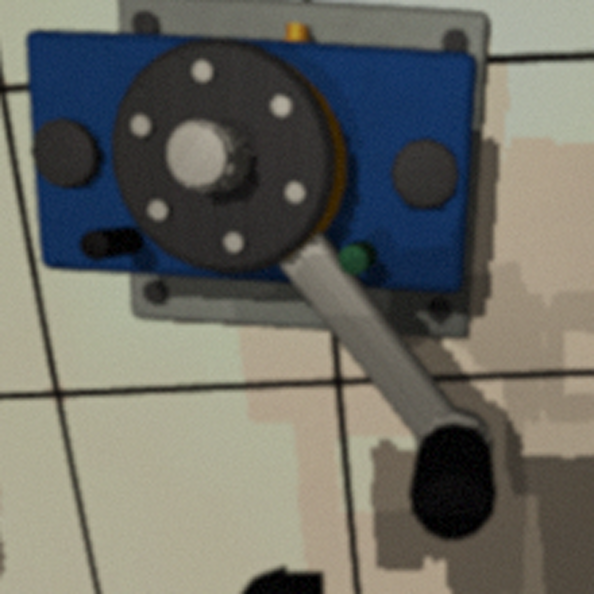

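```bash
python3 -c "
from bench import bot
print(bot.get_state()['t'], bot.job_done())"
```

```text
the job is handed in; nothing more can be done
45.0 None
```

I closed the press, swung the lever back to the green pin, pressed the green key once to its click, and handed the job in at 45.0 s.

- **Clamping:** the first two clockwise strokes ran at about 6 N. The third went firm partway, at about 0.5 rad. It briefly reached about 27 N there and slipped a tooth, then went firm again and held about 18 N at 1.02 rad. A further stroke went firm at about 0.48 rad, one tooth earlier, so it would clamp no further. A scene picture also appears to show the foot on the filter holder.
- **Lever:** I pressed it onto the green pin with about 13 N and let go. The wrist and top pictures afterwards show it lying against the pin.
- **Key:** the force rose to at least 4.4 N, fell to about 3.4 N, and I stopped at about 4.7–5 mm of travel, short of the hard stop. The picture after lifting shows the key up again.
- **Surroundings:** the glassware and boxes in the last pictures stand where they stood at the start. The last force reading was about zero, with the fingers well clear of the key.

**Disagreement:** I met the key with the reported fingertip at about 20 mm, not the stated 56 mm. The wrist and scene pictures also showed the fingertips well above the reported tool point. I therefore went down in small steps and judged the press by force. The grip on the lever was probably nearer its top than I intended, but it held throughout.

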